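# Wipe and sort the lock barrels

## Robot

A 6-joint arm with a two-finger parallel gripper is mounted at the origin on the work surface. World frame = base frame: x ahead of the robot, y to its left, z up, the work surface at z = 0. Lengths are in mm, angles in rad, forces in N, time in s.
With the tool pointing down it reaches from about 250 to 800 mm from the base axis. Payload 8.5 kg.
Tool frame: the origin (TCP) lies midway between the tips of the shut fingers; the grasp point (between the pads) lies 19 mm behind it (ctrl.grip_depth is the distance from the TCP to the grasp point, in mm); z points along the fingers, y is the line along which they close (so a half turn about z gives the same grasp; the last joint's range is limited). The gripper opens to 85 mm and grips with 20 to 120 N. Pads are 22 mm wide; open, the fingers measure 114 mm over their backs; the gripper's body (76 mm by 85 mm) begins 54 mm behind the grasp point. The pads swing forward as they close: fully open they stand 13 mm farther back than shut.
Start: joints at [-1.335, 0.238, -0.013, 1.319, 0, 1.571], TCP at [122.639, -510.43, 231.276] pointing down, gripper open.
Joint ranges: [-2.66, 2.66], [-1.03, 1.9], [-1.14, 1.46], [-1.82, 2.27], [-1.45, 1.34], [-3.14, 3.14]. Speed limits (rad/s): [2.22, 2.22, 2.79, 3.14, 3.14, 3.14].

## Interface

Orientations are given as [roll, pitch, yaw] about the fixed x, y, z axes, in that order (R = Rz(yaw) Ry(pitch) Rx(roll)).
In Python, from station import ctrl gives the robot as it stands. The module is installed in compiled form; this text tells all that it offers.
- The arm moves only by the shell command python3 -m inch 'ROWS' [FORCE]. ROWS is JSON, a list of rows, each an object of numbers: "tx", "ty", "tz": the shift along the tool's x, y, z in m; "twist": the turn about the tool's z in degrees; "grip": the gripper's target within -1 to 1 (fully open at 1, half-way at 0, shut at -1). A call has 1 to 12 rows; each row is the pose to reach, as a shift and turn from the pose commanded when the call began, along the tool's axes at that moment; what a row does not reach only later rows make up. A row lasts 1/10 s, in which the tool goes at most 50 mm and 8.59 degrees, less where a joint would pass 70% of its speed; a pose out of reach is approached as far as the arm can. A call with a gripper value outside its range is refused whole. The fingers move at their own pace and stop on an object; FORCE is the grip in N (left out, the last holds). Time passes only in rows, so rows that repeat a pose let the fingers close. It gives the time, the measured TCP pose, the force, the opening and the grip force at its end, in the units of the state.
- ctrl.get_obs(): the state, without advancing time (a new reading comes with each control period).
- ctrl.read_camera(name): name is "scene" or "top"; returns a dict with "frame" (480x640x3 uint8, red, green, blue), "intrinsics" (3x3 intrinsics, pixels), "extrinsics" (4x4, takes a point from world to camera coordinates). Camera axes: x right, y down, z forward; pixel columns grow to the right and rows downward; lengths in mm; the calibration is good to about 2 mm. A picture is of the moment at which its call begins. There is no depth.
- ctrl.job_done(): hands the job in; it is judged then, once.
Trained networks look in the newest picture that a camera, given by its name, has taken for a name from the list of things; names that differ only in an ending like _2 or _b are one class to them, and where a whole thing is asked for, a point or a joint stands for the part that bears it (a point fixed in the world has none). Each returns a list of dicts, best first, with "score" (0 to 1); they miss things now and then, are a little off and sometimes report something else, mostly with a low value. They report only what shows in the picture. A call takes as long as a camera call. They do not tell look-alikes from the thing itself.
- ctrl.look_for(camera, query): "at" ([x, y, z] in mm, in the coordinates of the camera as it stood for that picture, good to about 4 mm: the middle of the surface that is visible of it).
- ctrl.masks_of(camera, query): "pixels" (480x640 bool, what is visible of it).
The state is a dict: "time": time; "joints": joint angles; "dq": joint speeds; "joint_torque": joint torques, N m; "ee_pos": TCP position; "eef_rot": TCP orientation; "contact_force": force on the tool from outside, world axes, zero at the start; "torque": the same for the moment, N m; "gripper_width": finger opening in mm; "gripper_force": force on a finger pad.
Only numpy, scipy, OpenCV 4.12 (cv2) and the standard library are available. Lean on these libraries where they do the work, as an engineer would, in place of code of your own. Each camera call takes 0.05 s, during which the arm holds its last target. There are 200 camera calls.

## Task

Take the paddle and gently roll every lock barrel along the track, over the blue felt strip and down into the black catch tray, pushing only with the paddle: do not touch a barrel with the fingers before it has crossed the felt. When all are in the tray, stand the paddle back on its black mat, and only then lift the barrels out and lay the red-ended ones in the red bin and the blue-ended ones in the blue bin. There may be three or four barrels; leave the other things on the bench where they are.

Things in the scene. Friction and masses are not known exactly. Their poses are not given: they have to be found in the camera images.
- track: Fixed wiping track, 440 mm long; origin: centre of its underside, on the bench. +x = rolling direction (about to the robot's left), z up, -y away from the robot. Lane: x -214 to 95 mm, floor 18 mm up, 48 mm wide between grey lips (6 mm wide, 6 mm high above the floor); an end wall at x = -214 rises to z = 30. Blue felt strip, flush, x = 40 to 90. Then the step and tray (other entries).
- mat: Thin black rubber mat (200 x 130 x 1 mm, flat on the bench; long side along its x) on which the paddle lives. Origin: its centre, at bench height.
- paddle_grip (a point): Centre of the paddle's wooden handle bar, where to grip it across its 16 mm width (y); +x along the bar to the blade, z up. Bar: x -65 to 67 mm, 16 mm high. At its back, below, a steel cross foot (x -65 to -51, y -40 to 40, 14 mm high). Blade and foot end 50 mm below this point; the paddle (140 g, foot heavy) stands on them. In use the bar crosses the robot-side lip, foot outside the track.
- red_bin: Red open bin, 130 x 130 x 45 mm outside, walls and floor 4 mm, fixed. Origin: centre of its underside. Takes red-ended barrels.
- blue_bin: Blue open bin, 130 x 130 x 45 mm outside, walls and floor 4 mm, fixed. Origin: centre of its underside. Takes blue-ended barrels.
- red_a_center (a point): Centre of a brass lock barrel with red plastic collars at both ends: a cylinder 24 mm in diameter, 40 mm long, about 100 g. Its length lies along its own y axis; x and z turn as it rolls. Starts in the lane before the felt, lying across it. Some rolling resistance: it stops soon after the push ends. In the tray it can be gripped end to end. May be absent.
- blue_a_center (a point): Centre of a brass lock barrel with blue plastic collars at both ends: a cylinder 24 mm in diameter, 40 mm long, about 100 g. Its length lies along its own y axis; x and z turn as it rolls. Starts in the lane before the felt, lying across it. Some rolling resistance: it stops soon after the push ends. In the tray it can be gripped end to end. May be absent.
- red_b_center (a point): Centre of a brass lock barrel with red plastic collars at both ends: a cylinder 24 mm in diameter, 40 mm long, about 100 g. Its length lies along its own y axis; x and z turn as it rolls. Starts in the lane before the felt, lying across it. Some rolling resistance: it stops soon after the push ends. In the tray it can be gripped end to end. May be absent.
- blue_b_center (a point): Centre of a brass lock barrel with blue plastic collars at both ends: a cylinder 24 mm in diameter, 40 mm long, about 100 g. Its length lies along its own y axis; x and z turn as it rolls. Starts in the lane before the felt, lying across it. Some rolling resistance: it stops soon after the push ends. In the tray it can be gripped end to end. May be absent.
- padlock: Brass padlock, 40 mm wide, lying flat; a bystander, to be left alone. Origin: near the middle of its underside.
- key_a: Steel key blank, 56 mm long, lying flat; a bystander, to be left alone. Origin: underside of its round bow.
- key_b: Brass key blank, 56 mm long, lying flat; a bystander, to be left alone. Origin: underside of its round bow.
- key_c: Steel key blank, 56 mm long, lying flat; a bystander, to be left alone. Origin: underside of its round bow.
- oil: Small oil bottle with red cap, 40 mm in diameter, 100 mm tall, standing; a bystander, to be left alone. Origin: near the middle of its underside.
- driver: Screwdriver lying flat; a bystander, to be left alone. Origin: near the middle of its underside.
- pin_cup: Small steel cup for lock pins, 60 mm across, 35 mm high, standing; a bystander, to be left alone. Origin: near the middle of its underside.
- track_ledge (a point): On the track: middle of the edge where the lane floor ends (track x = 95 mm, z = 18 mm), a 5 mm step down into the black catch tray. Axes as the track's.
- tray_mid (a point): On the track: middle of the catch tray's floor (track x = 155 mm, z = 13 mm). Axes as the track's. The tray runs 60 mm each way along x, from the step to a red end stop 14 mm high, and 56 mm each way in y to side lips 6 mm high. Four barrels fit in it in a row.
- paddle_blade (a point): Centre of the blade under the bar's front end (48 mm in front of the grip point and 28 mm below it; axes as there): a slick white nylon plate 38 mm wide (x), 6 mm thick (y), 44 mm tall. It pushes sideways, with its broad faces, along +y or -y, and fits between the lane's lips.
Mind the look-alikes: they are no part of the job. What is shaped like the part that bears red_b_center but pink or turquoise is not meant. Leave any green look-alike of the part that bears red_a_center alone.

How it is judged:
By the outcome, as a careful person would: the job done as asked, in the order asked, and still so for the second after the job is handed in, with the robot touching nothing.
Of red_a, blue_a, red_b, blue_b only 3 to 4 are there at a start; the rules pass over those that are not, and their reading is None.
At some moment in a run one of paddle may be knocked a few centimetres aside while the robot is not near it.
Once in a run the grip may slacken for a moment while it holds something.
It also fails if it takes over 210 s, if anything falls off the work surface, if the arm or the gripper's body presses on something with over 40 N, if the wrist force passes 120 N, or if a joint passes its speed limit or range.

## Working session

There is one attempt and no reset: what is moved stays moved. The work goes in short steps, Python scripts to look and compute and a shell command to move; the robot and the scene stay as the last step left them, time stands still between calls to the robot, and variables do not carry over. Pictures are saved under pics/ and viewed, at most 14 in all, crops included, and the job is handed in when it is done.

```bash
mkdir -p pics; cat > h.py <<'E'
import numpy as np, cv2
from station import ctrl
def pic(cam,name=None):
    c=ctrl.read_camera(cam)
    if name: cv2.imwrite(f'pics/{name}.png',c['frame'][:,:,::-1])
    return c
def w(c,p):
    return (np.linalg.inv(c['extrinsics'])@np.r_[p,1])[:3]
def px(c,P):
    q=c['extrinsics']@np.r_[P,1]; q=c['intrinsics']@q[:3]; return q[:2]/q[2]
def ray(c,uv,z):
    "world point on plane z for pixel"
    E=np.linalg.inv(c['extrinsics']); d=E[:3,:3]@np.linalg.solve(c['intrinsics'],np.r_[uv,1.])
    o=E[:3,3]; return o+d*(z-o[2])/d[2]
def find(cam,c,q,s=0.3):
    return [(round(r['score'],2),w(c,r['at']).round(0).tolist(),px(c,w(c,r['at'])).round(0).tolist()) for r in ctrl.look_for(cam,q) if r['score']>s]
E
python3 - <<'E'
from h import *
o=ctrl.get_obs(); print(o['time'],o['ee_pos'],o['eef_rot'],o['gripper_width'])
for cam in ['top','scene']:
    c=pic(cam,cam+'0')
    print(cam, np.linalg.inv(c['extrinsics'])[:3].round(2).tolist())
    for q in ['track','mat','paddle_grip','red_bin','blue_bin','red_a_center','blue_a_center','padlock','oil','pin_cup','driver','key_a']:
        print(q,find(cam,c,q))
E
```

```text
0.0 [ 122.55590394 -510.07002557  230.68407269] [-3.14016182e+00  1.77187445e-05  2.35800669e-01] 85.18763804163274
top [[-0.03, -0.98, 0.18, 424.0], [-1.0, 0.03, -0.02, -1.86], [0.01, -0.18, -0.98, 1147.88]]
track [(0.64, [631.0, 26.0, 19.0], [295.0, 240.0])]
mat [(0.68, [427.0, -265.0, 1.0], [418.0, 321.0]), (0.47, [417.0, -282.0, 56.0], [431.0, 325.0])]
paddle_grip [(0.65, [416.0, -284.0, 56.0], [432.0, 326.0])]
red_bin [(0.87, [593.0, 366.0, 2.0], [157.0, 260.0])]
blue_bin [(0.88, [418.0, 204.0, 5.0], [223.0, 331.0])]
red_a_center [(0.74, [649.0, -215.0, 38.0], [395.0, 229.0]), (0.7, [620.0, -332.0, 20.0], [441.0, 241.0])]
blue_a_center [(0.53, [632.0, -53.0, 42.0], [328.0, 237.0])]
padlock [(0.91, [773.0, 76.0, 18.0], [275.0, 185.0])]
oil [(0.85, [760.0, -59.0, 65.0], [329.0, 183.0])]
pin_cup [(0.64, [422.0, 12.0, 17.0], [303.0, 327.0])]
driver [(0.79, [761.0, 229.0, 22.0], [213.0, 190.0])]
key_a [(0.47, [358.0, 327.0, 4.0], [171.0, 358.0]), (0.45, [536.0, -394.0, 8.0], [468.0, 275.0]), (0.45, [775.0, -214.0, 2.0], [389.0, 184.0])]
scene [[0.82, 0.48, -0.3, 884.18], [0.57, -0.7, 0.43, -444.06], [-0.0, -0.53, -0.85, 874.07]]
track [(0.92, [637.0, -18.0, 16.0], [336.0, 254.0])]
mat [(0.74, [446.0, -283.0, -4.0], [191.0, 304.0])]
paddle_grip [(0.61, [424.0, -287.0, 56.0], [174.0, 287.0])]
red_bin [(0.91, [586.0, 368.0, 13.0], [402.0, 138.0])]
blue_bin [(0.62, [419.0, 208.0, 9.0], [314.0, 150.0])]
red_a_center [(0.72, [629.0, -344.0, 24.0], [237.0, 374.0]), (0.48, [659.0, -227.0, 38.0], [287.0, 331.0])]
blue_a_center [(0.61, [638.0, -66.0, 35.0], [324.0, 265.0])]
padlock [(0.88, [778.0, 68.0, 17.0], [412.0, 257.0])]
oil [(0.82, [777.0, -78.0, 61.0], [380.0, 300.0])]
pin_cup [(0.95, [415.0, 10.0, 20.0], [264.0, 198.0])]
driver [(0.66, [769.0, 218.0, 17.0], [440.0, 209.0])]
key_a [(0.77, [544.0, -403.0, 5.0], [184.0, 377.0]), (0.59, [779.0, -219.0, 1.0], [340.0, 368.0])]
```

View pics/top0.png

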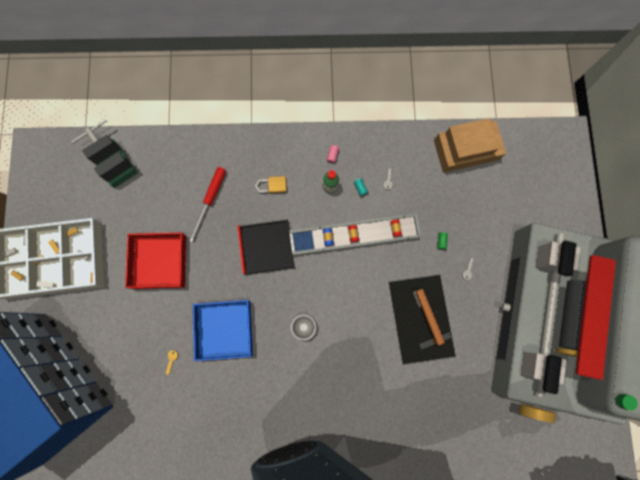

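View pics/scene0.png

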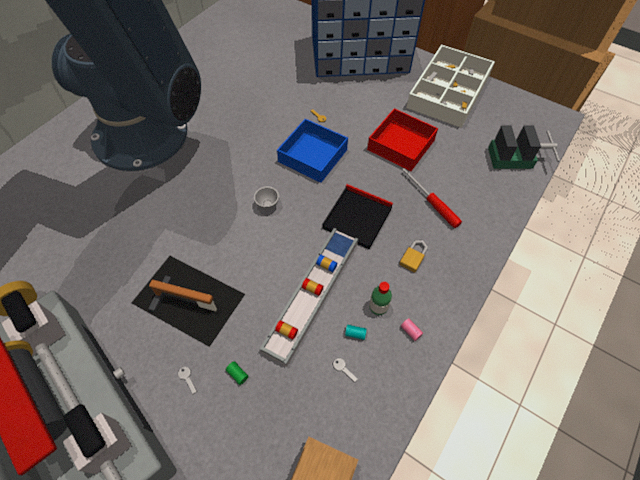

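The pictures show three barrels: blue at top pixel (328,237), red at (353,233) and red at (396,228). The tray is at about (267,247), and the paddle is on its mat at (432,318), handle pointing back toward the foot at (436,340). The green, teal and pink barrels are decoys. Next I'll fit the poses from the masks.

```bash
cat >> h.py <<'E'
from scipy.optimize import minimize
B=lambda x0,x1,y0,y1,z0,z1: np.array([[x,y,z] for x in(x0,x1) for y in(y0,y1) for z in(z0,z1)],float)
MODEL={'track':[B(-220,95,-30,30,0,18),B(-220,95,-30,-24,0,24),B(-220,95,24,30,0,24),B(-220,-214,-30,30,0,30),B(95,220,-62,62,0,13),B(215,220,-62,62,0,27),B(95,215,-62,-56,0,19),B(95,215,56,62,0,19)],
'mat':[B(-100,100,-65,65,0,1)],
'paddle_grip':[B(-65,67,-8,8,-8,8),B(-65,-51,-40,40,-50,-36),B(-65,-51,-8,8,-50,0),B(29,67,-3,3,-50,-6)],
'red_bin':[B(-65,65,-65,65,0,45)],'blue_bin':[B(-65,65,-65,65,0,45)],'barrel':[B(-8.5,8.5,-20,20,-12,12),B(-12,12,-20,20,-8.5,8.5)]}
def render(c,boxes,p,z):
    m=np.zeros((480,640),np.uint8); a=p[2]; R=np.array([[np.cos(a),-np.sin(a),0],[np.sin(a),np.cos(a),0],[0,0,1]])
    for b in boxes:
        W=b@R.T+[p[0],p[1],z]; q=np.c_[W,np.ones(8)]@c['extrinsics'].T; q=q[:,:3]@c['intrinsics'].T; q=(q[:,:2]/q[:,2:])
        cv2.fillConvexPoly(m,cv2.convexHull((q*16).round().astype(np.int32)),1,cv2.LINE_8,4)
    return m
def fit(items,boxes,p0,z=0,extra=None):
    "items: list of (c,mask)"
    def cost(p):
        s=0
        for c,m in items:
            r=render(c,boxes,p,z)
            A=cv2.GaussianBlur(r.astype(np.float32),(0,0),1); Bm=cv2.GaussianBlur(m.astype(np.float32),(0,0),1)
            s+=np.abs(A-Bm).sum()/m.sum()
        return s
    best=None
    for d in (-.25,0,.25):
        S=np.array([p0]*4,float); S[:,2]+=d; S[1,0]+=12;S[2,1]+=12;S[3,2]+=.15
        r=minimize(cost,p0,method='Nelder-Mead',options=dict(initial_simplex=S,xatol=.05,fatol=1e-4,maxiter=300))
        if best is None or r.fun<best.fun: best=r
    return best.x.round(3).tolist(),round(best.fun,3)
def mask(cam,q,near=None,c=None):
    ms=ctrl.masks_of(cam,q)
    ms=[m for m in ms if m['score']>.25 and m['pixels'].sum()>20]
    if near is None: return ms[0]['pixels'] if ms else None
    f=lambda m: np.hypot(*(np.argwhere(m['pixels']).mean(0)[::-1]-near))
    m=min(ms,key=f,default=None); return m['pixels'] if m is not None and f(m)<25 else None
E
python3 - <<'E'
from h import *
G={'track':([632,5,1.65],0),'mat':([430,-270,.1],0),'paddle_grip':([420,-284,.3],50),'red_bin':([593,366,0],0),'blue_bin':([418,204,0],0)}
cs={k:pic(k) for k in('top','scene')}
for q,(p,z) in G.items():
    it=[(cs[k],mask(k,q)) for k in cs]; it=[i for i in it if i[1] is not None]
    print(q,len(it),fit(it,MODEL[q],p,z), [fit([i],MODEL[q],p,z) for i in it])
for q,p in [('blue_a_center',[632,-55]),('red_a_center',[640,-110]),('red_a_center',[649,-215])]:
    it=[(cs[k],mask(k,q,px(cs[k],[*p,30]))) for k in cs]; it=[i for i in it if i[1] is not None]
    print(q,len(it),len(it) and fit(it,MODEL['barrel'],[*p,1.65],30))
for k in cs:
    for i,(u,v) in enumerate([(632,-60)]):
        pass
cv2.imwrite('pics/c.png',np.vstack([cv2.resize(cs['top']['frame'][200:360,225:460,::-1],None,fx=3,fy=3,interpolation=2)]))
E
```

```text
track 2 ([636.478, -58.017, 1.686], np.float64(0.357)) [([635.814, -57.816, 1.682], np.float64(0.172)), ([637.222, -60.643, 1.684], np.float64(0.174))]
mat 2 ([-458.0, 1050.0, 1.1], np.float64(2.0)) [([432.139, -274.182, 0.115], np.float64(0.196)), ([-458.0, 1050.0, -6.65], np.float64(1.0))]
paddle_grip 2 ([435.755, -283.461, 0.337], np.float64(0.469)) [([435.71, -281.725, 0.327], np.float64(0.148)), ([437.101, -284.659, 0.285], np.float64(0.239))]
red_bin 2 ([589.249, 360.441, 0.002], np.float64(0.123)) [([588.092, 362.669, -0.02], np.float64(0.045)), ([592.026, 356.87, 0.01], np.float64(0.052))]
blue_bin 2 ([420.588, 200.331, 0.051], np.float64(0.096)) [([420.199, 201.391, 0.026], np.float64(0.033)), ([421.752, 195.578, 0.037], np.float64(0.026))]
blue_a_center 2 ([634.261, -52.896, 1.662], np.float64(0.675))
red_a_center 0 0
red_a_center 2 ([652.884, -221.029, 1.681], np.float64(0.933))
```

View pics/c.png

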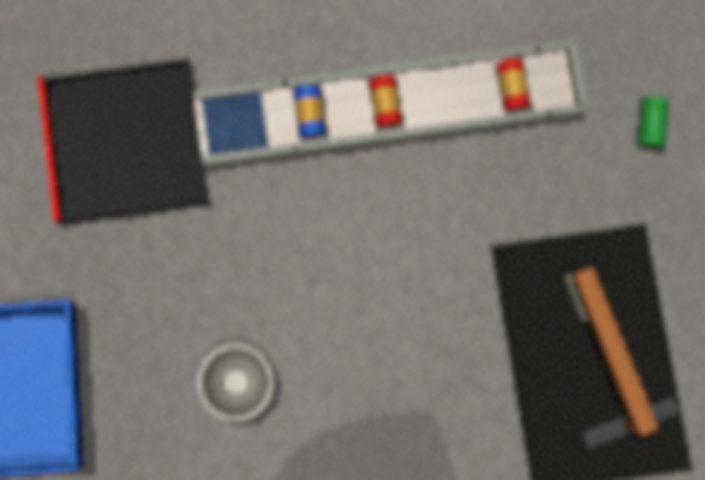

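The crop shows blue at crop (310,109), red at (386,100) and red at (513,83). The track has a slight tilt, and the blade end of the paddle is at crop (585,270). Now I'll work out the geometry and the first approach.

```bash
cat >> h.py <<'E'
T=np.array([636.2,-59.0,1.684])
def t2w(x,y,z): a=T[2]; return np.array([T[0]+x*np.cos(a)-y*np.sin(a),T[1]+x*np.sin(a)+y*np.cos(a),z])
def w2t(P): a=T[2]; d=np.array(P[:2])-T[:2]; return np.r_[d[0]*np.cos(a)+d[1]*np.sin(a),-d[0]*np.sin(a)+d[1]*np.cos(a)].round(1)
def go(P,yaw=None,o=None):
    "shift in m along tool axes and twist deg to bring TCP to P (mm), yaw"
    from scipy.spatial.transform import Rotation as R
    o=o or ctrl.get_obs(); M=R.from_euler('xyz',o['eef_rot']).as_matrix()
    d=M.T@(np.array(P)-o['ee_pos'])/1000
    tw=0 if yaw is None else (o['eef_rot'][2]-yaw+np.pi/2)%np.pi-np.pi/2
    return d.round(4).tolist(), round(float(np.degrees(tw)),1)
E
python3 - <<'E'
from h import *
c=ctrl.read_camera('top')
f=lambda u,v,z: ray(c,(u/3+225-.33,v/3+200-.33),z)
for n,(u,v) in dict(blue=(310,109),r1=(386,100),r2=(513,83)).items(): P=f(u,v,35); print(n,P.round(1),w2t(P))
for n,u,v,z in [('lane end rob',582,112,24),('lane end far',573,43,27),('felt',205,153,18),('felt',262,91,18),('stop far',40,77,27),('stop rob',57,222,27),('tray rob',210,206,19),('tray far',188,62,19)]: print(n,w2t(f(u,v,z)))
a=f(586,268,58);b=f(648,434,58); print(a,b,(a+b)/2,np.arctan2(*(a-b)[1::-1]))
print(go([122.6,-360,231]), go([436,-283,150],.32))
E
```

```text
blue [636.2 -53.2  35. ] [ 5.7 -0.6]
r1 [ 642.  -114.9   35. ] [-56.2   0.5]
r2 [ 653.5 -218.6   35. ] [-160.6    0.9]
lane end rob [-214.7   30.5]
lane end far [-217.   -26.9]
felt [94.5 20.5]
felt [ 41.4 -24.1]
stop far [219.  -58.7]
stop rob [218.8  60.9]
tray rob [96.3 64.1]
tray far [ 98.3 -56.4]
[ 500.76005089 -262.29105339   58.        ] [ 373.74173905 -300.96976665   58.        ] [ 437.25089497 -281.63041002   58.        ] 0.295591901060994
([0.0351, -0.1463, 0.0003], 0.0) ([0.3578, -0.1479, 0.0813], -4.8)
```

```bash
python3 -m inch '[{"tx":0.035,"ty":-0.146,"grip":1},{"tx":0.035,"ty":-0.146},{"tx":0.035,"ty":-0.146},{"tx":0.035,"ty":-0.146},{"tx":0.358,"ty":-0.148,"tz":0.08,"twist":-3.8},{"tx":0.358,"ty":-0.148,"tz":0.08,"twist":-3.8},{"tx":0.358,"ty":-0.148,"tz":0.08,"twist":-3.8},{"tx":0.358,"ty":-0.148,"tz":0.08,"twist":-3.8},{"tx":0.358,"ty":-0.148,"tz":0.08,"twist":-3.8},{"tx":0.358,"ty":-0.148,"tz":0.08,"twist":-3.8},{"tx":0.358,"ty":-0.148,"tz":0.08,"twist":-3.8},{"tx":0.358,"ty":-0.148,"tz":0.08,"twist":-3.8}]' 60
python3 - <<'E'
from h import *
cs={k:pic(k) for k in('top','scene')}
for k in cs: 
    m=mask(k,'paddle_grip'); print(k, m is not None and (m.sum(),fit([(cs[k],m)],MODEL['paddle_grip'],[436,-282,.3],50)))
    print(find(k,cs[k],'paddle_grip'),find(k,cs[k],'paddle_blade'))
print(go([436.5,-282.5,33],.30))
E
```

```text
top (np.int64(672), ([435.778, -281.072, 0.328], np.float64(0.16)))
[(0.92, [415.0, -283.0, 54.0], [431.0, 326.0])] [(0.64, [419.0, -282.0, 57.0], [431.0, 324.0]), (0.44, [631.0, 29.0, 21.0], [294.0, 240.0])]
scene (np.int64(938), ([437.138, -285.998, 0.299], np.float64(0.22)))
[(0.67, [424.0, -286.0, 53.0], [175.0, 288.0]), (0.57, [775.0, -216.0, 1.0], [339.0, 366.0])] [(0.67, [430.0, -285.0, 57.0], [176.0, 288.0])]
([0.3584, -0.1483, 0.1983], -3.7)invalid input
```

```bash
python3 -m inch '[{"tx":0.035,"ty":-0.146,"tz":0,"twist":0,"grip":1},{"tx":0.035,"ty":-0.146,"tz":0,"twist":0,"grip":1},{"tx":0.035,"ty":-0.146,"tz":0,"twist":0,"grip":1},{"tx":0.035,"ty":-0.146,"tz":0,"twist":0,"grip":1},{"tx":0.358,"ty":-0.148,"tz":0.08,"twist":-3.8,"grip":1},{"tx":0.358,"ty":-0.148,"tz":0.08,"twist":-3.8,"grip":1},{"tx":0.358,"ty":-0.148,"tz":0.08,"twist":-3.8,"grip":1},{"tx":0.358,"ty":-0.148,"tz":0.08,"twist":-3.8,"grip":1},{"tx":0.358,"ty":-0.148,"tz":0.08,"twist":-3.8,"grip":1},{"tx":0.358,"ty":-0.148,"tz":0.08,"twist":-3.8,"grip":1},{"tx":0.358,"ty":-0.148,"tz":0.08,"twist":-3.8,"grip":1},{"tx":0.358,"ty":-0.148,"tz":0.08,"twist":-3.8,"grip":1}]' 60
```

```text
time: 3.85
ee_pos: [439.5, -281.7, 149.7]
eef_rot: [-3.141, -0.0, 0.306]
contact_force: [-0.2, -0.7, -0.7]
gripper_width: 85.5
gripper_force: 0.0
```

```bash
python3 -m inch '[{"tx":-0.003,"ty":0,"tz":0.04,"twist":0,"grip":1},{"tx":-0.003,"ty":0,"tz":0.08,"twist":0,"grip":1},{"tx":-0.003,"ty":0,"tz":0.1,"twist":0,"grip":1},{"tx":-0.003,"ty":0,"tz":0.117,"twist":0,"grip":1},{"tx":-0.003,"ty":0,"tz":0.117,"twist":0,"grip":1},{"tx":-0.003,"ty":0,"tz":0.117,"twist":0,"grip":1}]'
python3 - <<'E'
from h import *
c=pic('scene'); cv2.imwrite('pics/d1.png',cv2.resize(c['frame'][200:360,80:300,::-1],None,fx=3,fy=3))
E
```

```text
time: 4.45
ee_pos: [433.1, -284.1, 34.7]
eef_rot: [-3.141, 0.0, 0.302]
contact_force: [-0.2, -0.6, 0.6]
gripper_width: 85.5
gripper_force: 0.0
```

View pics/d1.png

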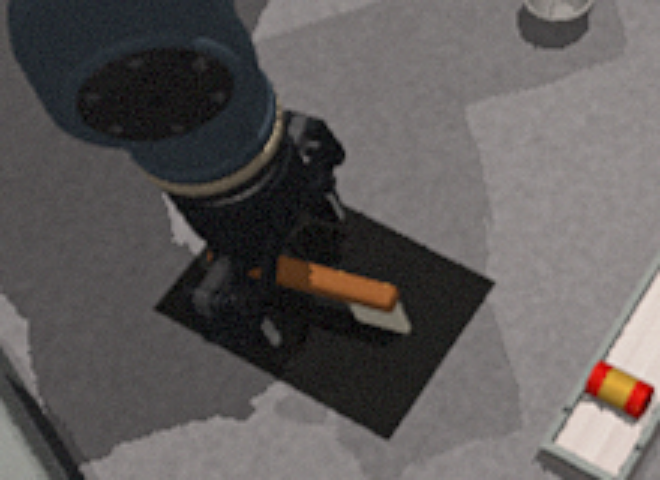

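The fingers straddle the bar cleanly (bar in the crop from (270,270) to (395,295)). I'll grip it now and lift slightly.

```bash
python3 -m inch '[{"tx":0.003,"ty":0,"tz":0.002,"twist":0,"grip":1},{"tx":0.003,"ty":0,"tz":0.002,"twist":0,"grip":-1},{"tx":0.003,"ty":0,"tz":0.002,"twist":0,"grip":-1},{"tx":0.003,"ty":0,"tz":0.002,"twist":0,"grip":-1},{"tx":0.003,"ty":0,"tz":0.002,"twist":0,"grip":-1},{"tx":0.003,"ty":0,"tz":0.002,"twist":0,"grip":-1},{"tx":0.003,"ty":0,"tz":0.002,"twist":0,"grip":-1},{"tx":0.003,"ty":0,"tz":0.002,"twist":0,"grip":-1},{"tx":0.003,"ty":0,"tz":0.002,"twist":0,"grip":-1},{"tx":0.003,"ty":0,"tz":0.002,"twist":0,"grip":-1},{"tx":0.003,"ty":0,"tz":-0.013,"twist":0,"grip":-1},{"tx":0.003,"ty":0,"tz":-0.013,"twist":0,"grip":-1}]' 100
python3 -m inch '[{"tx":0,"ty":0,"tz":-0.02,"twist":0,"grip":-1},{"tx":0,"ty":0,"tz":-0.05,"twist":0,"grip":-1},{"tx":0,"ty":0,"tz":-0.07,"twist":0,"grip":-1},{"tx":0,"ty":0,"tz":-0.07,"twist":0,"grip":-1},{"tx":0,"ty":0,"tz":-0.07,"twist":0,"grip":-1},{"tx":0,"ty":0,"tz":-0.07,"twist":0,"grip":-1}]'
python3 - <<'E'
from h import *
c=pic('scene'); cv2.imwrite('pics/d2.png',cv2.resize(c['frame'][200:360,80:300,::-1],None,fx=3,fy=3))
d=pic('top')
print(ctrl.get_obs()['ee_pos'])
print(find('top',d,'paddle_blade'),find('scene',c,'paddle_blade'),find('top',d,'paddle_grip'))
E
```

```text
time: 5.7
ee_pos: [436.7, -283.1, 48.1]
eef_rot: [3.141, -0.001, 0.302]
contact_force: [1.2, -0.8, -1.1]
gripper_width: 14.2
gripper_force: 97.6
time: 6.3
ee_pos: [435.4, -282.4, 115.7]
eef_rot: [-3.14, 0.001, 0.302]
contact_force: [0.4, -0.3, -2.0]
gripper_width: 14.2
gripper_force: 97.8
[ 435.48953374 -282.42508056  115.92364332]
[(0.95, [394.0, -275.0, 137.0], [438.0, 336.0])] [(0.94, [474.0, -275.0, 138.0], [186.0, 277.0])] [(0.78, [394.0, -275.0, 136.0], [438.0, 336.0])]
```

View pics/d2.png

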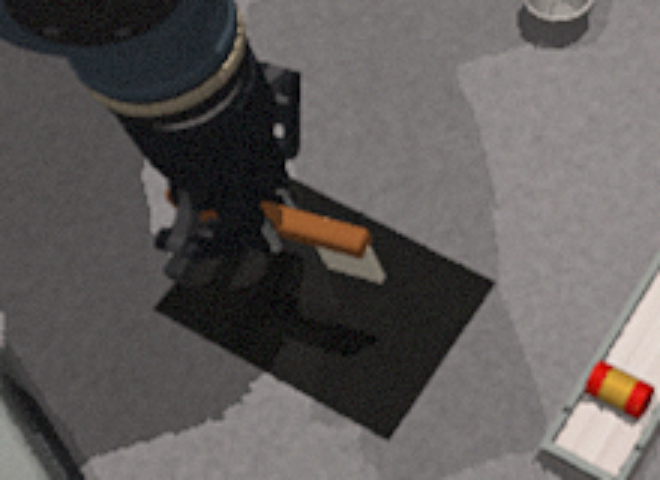

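```bash
python3 - <<'E'
from h import *
o=ctrl.get_obs(); print(go([*t2w(-28,48,0)[:2],110],.113,o), t2w(-28,48,0))
E
```

```text
([0.2054, -0.1354, 0.0066], 10.8) [591.6701706  -92.24295855   0.        ]
```

```bash
python3 -m inch '[{"tx":0.04,"ty":-0.026,"tz":0.006,"twist":3,"grip":-1},{"tx":0.08,"ty":-0.052,"tz":0.006,"twist":5,"grip":-1},{"tx":0.12,"ty":-0.078,"tz":0.006,"twist":8,"grip":-1},{"tx":0.16,"ty":-0.105,"tz":0.006,"twist":10.8,"grip":-1},{"tx":0.19,"ty":-0.125,"tz":0.006,"twist":10.8,"grip":-1},{"tx":0.205,"ty":-0.135,"tz":0.006,"twist":10.8,"grip":-1},{"tx":0.205,"ty":-0.135,"tz":0.006,"twist":10.8,"grip":-1},{"tx":0.205,"ty":-0.135,"tz":0.006,"twist":10.8,"grip":-1},{"tx":0.205,"ty":-0.135,"tz":0.006,"twist":10.8,"grip":-1},{"tx":0.205,"ty":-0.135,"tz":0.006,"twist":10.8,"grip":-1}]'
python3 - <<'E'
from h import *
o=ctrl.get_obs(); p=o['ee_pos']; yaw=o['eef_rot'][2]; print(p,yaw,w2t(p), go([*t2w(-28,48,0)[:2],54],.113,o))
im=[]
for k,(r0,r1,c0,c1) in dict(scene=(190,310,230,380),top=(180,300,270,420)).items():
    c=pic(k); f=c['frame'].copy()
    m=render(c,[MODEL['paddle_grip'][0],MODEL['paddle_grip'][3]],[p[0],p[1],yaw],p[2]+17)
    cs,_=cv2.findContours(m,cv2.RETR_EXTERNAL,cv2.CHAIN_APPROX_NONE)
    f=cv2.resize(f[r0:r1,c0:c1,::-1],None,fx=3.2,fy=3.2)
    for q in cs: cv2.polylines(f,[((q-[c0,r0])*3.2+1.6).astype(np.int32)],True,(0,255,0),1)
    im.append(f)
cv2.imwrite('pics/e1.png',np.vstack(im)[:768]) if 0 else cv2.imwrite('pics/e1.png',cv2.resize(np.hstack(im),(800,320)))
E
```

```text
time: 7.55
ee_pos: [591.0, -94.2, 111.4]
eef_rot: [3.142, 0.0, 0.112]
contact_force: [-0.3, -0.4, -2.3]
gripper_width: 14.1
gripper_force: 97.7
[590.99291304 -94.16559481 111.41314883] 0.112023077906515 [-29.8  48.9] ([0.0009, -0.0018, 0.0574], -0.1)
```

View pics/e1.png

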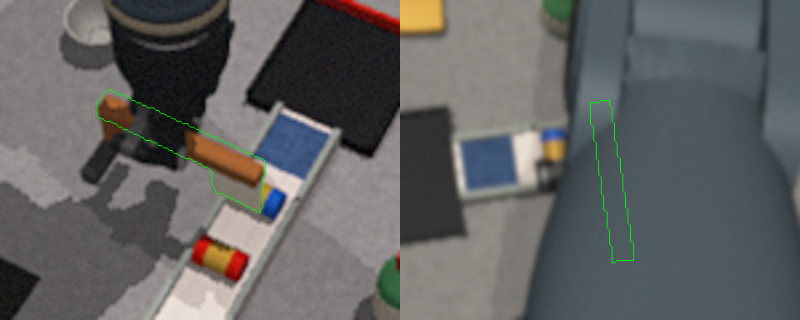

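The overlay matches the held paddle to within about 1–2 px in the scene view, and the blade is above the gap between blue and the middle red. Next I'll lower it and start pushing blue.

```bash
python3 -m inch '[{"tx":0,"ty":0,"tz":0.02,"twist":0,"grip":-1},{"tx":0,"ty":-0.001,"tz":0.04,"twist":0,"grip":-1},{"tx":0,"ty":-0.001,"tz":0.05,"twist":0,"grip":-1},{"tx":0,"ty":-0.001,"tz":0.056,"twist":0,"grip":-1},{"tx":0,"ty":-0.001,"tz":0.056,"twist":0,"grip":-1},{"tx":0,"ty":-0.001,"tz":0.056,"twist":0,"grip":-1}]'
python3 - <<'E'
from h import *
print(w2t(ctrl.get_obs()['ee_pos']))
c=pic('scene'); cv2.imwrite('pics/e2.png',cv2.resize(c['frame'][190:310,230:380,::-1],None,fx=4,fy=4))
E
```

```text
time: 8.25
ee_pos: [592.0, -92.2, 55.9]
eef_rot: [3.141, -0.001, 0.113]
contact_force: [0.9, 0.4, -1.6]
gripper_width: 13.9
gripper_force: 100.0
[-28.   47.7]
```

View pics/e2.png

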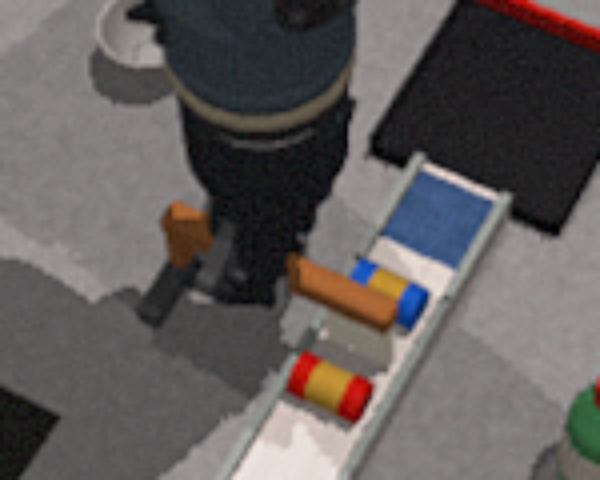

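The blade sits in the lane between red at (330,385) and blue at (390,290). Pushing blue now.

```bash
python3 -m inch '[{"tx":0,"ty":-0.005,"tz":0,"twist":0,"grip":-1},{"tx":0,"ty":-0.01,"tz":0,"twist":0,"grip":-1},{"tx":0,"ty":-0.015,"tz":0,"twist":0,"grip":-1},{"tx":0,"ty":-0.02,"tz":0,"twist":0,"grip":-1},{"tx":0,"ty":-0.025,"tz":0,"twist":0,"grip":-1},{"tx":0,"ty":-0.03,"tz":0,"twist":0,"grip":-1},{"tx":0,"ty":-0.035,"tz":0,"twist":0,"grip":-1},{"tx":0,"ty":-0.04,"tz":0,"twist":0,"grip":-1},{"tx":0,"ty":-0.045,"tz":0,"twist":0,"grip":-1},{"tx":0,"ty":-0.05,"tz":0,"twist":0,"grip":-1},{"tx":0,"ty":-0.055,"tz":0,"twist":0,"grip":-1},{"tx":0,"ty":-0.06,"tz":0,"twist":0,"grip":-1}]'
python3 - <<'E'
from h import *
print(w2t(ctrl.get_obs()['ee_pos']))
c=pic('scene'); print([(s,w2t(p),p[2]) for s,p,_ in find('scene',c,'blue_a_center')],[(s,w2t(p),p[2]) for s,p,_ in find('scene',c,'red_a_center')])
c=pic('top'); print([(s,w2t(p),p[2]) for s,p,_ in find('top',c,'blue_a_center')])
E
```

```text
time: 9.5
ee_pos: [584.7, -32.0, 55.3]
eef_rot: [-3.141, 0.0, 0.114]
contact_force: [0.4, -0.2, -1.5]
gripper_width: 13.9
gripper_force: 100.3
[32.7 48.1]
[] [(0.51, array([-284.2,   40.6]), 24.0), (0.47, array([-167.4,   -2.9]), 36.0), (0.35, array([28.7, 22.1]), 71.0)]
[]
```

```bash
python3 -m inch '[{"tx":0,"ty":-0.005,"tz":0,"twist":0,"grip":-1},{"tx":0,"ty":-0.01,"tz":0,"twist":0,"grip":-1},{"tx":0,"ty":-0.015,"tz":0,"twist":0,"grip":-1},{"tx":0,"ty":-0.02,"tz":0,"twist":0,"grip":-1},{"tx":0,"ty":-0.025,"tz":0,"twist":0,"grip":-1},{"tx":0,"ty":-0.03,"tz":0,"twist":0,"grip":-1},{"tx":0,"ty":-0.035,"tz":0,"twist":0,"grip":-1},{"tx":0,"ty":-0.04,"tz":0,"twist":0,"grip":-1},{"tx":0,"ty":-0.045,"tz":0,"twist":0,"grip":-1},{"tx":0,"ty":-0.05,"tz":0,"twist":0,"grip":-1},{"tx":0,"ty":-0.053,"tz":0,"twist":0,"grip":-1},{"tx":0,"ty":-0.056,"tz":0,"twist":0,"grip":-1}]'
python3 - <<'E'
from h import *
print(w2t(ctrl.get_obs()['ee_pos']))
c=pic('scene'); print([(s,w2t(p),p[2]) for s,p,_ in find('scene',c,'blue_a_center')])
cv2.imwrite('pics/e3.png',cv2.resize(c['frame'][160:310,230:400,::-1],None,fx=3,fy=3))
E
```

```text
time: 10.95
ee_pos: [578.4, 23.6, 55.3]
eef_rot: [-3.141, 0.0, 0.114]
contact_force: [-0.9, 0.4, -1.3]
gripper_width: 14.0
gripper_force: 100.3
[88.6 48.1]
[]
```

View pics/e3.png

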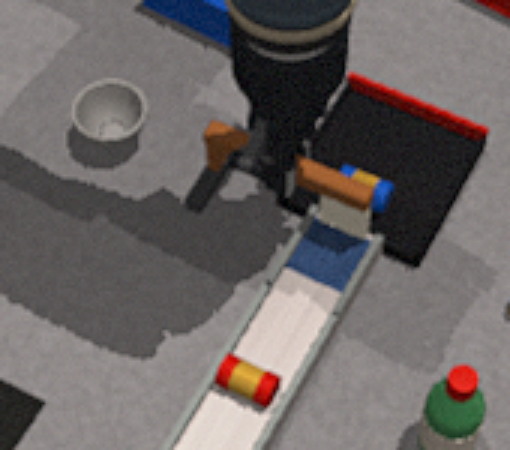

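Blue at (365,185) has dropped into the tray. I'll push it on toward the end stop, then lift and go back behind the middle red.

```bash
python3 -m inch '[{"tx":0,"ty":-0.006,"tz":0,"twist":0,"grip":-1},{"tx":0,"ty":-0.012,"tz":0,"twist":0,"grip":-1},{"tx":0,"ty":-0.018,"tz":0,"twist":0,"grip":-1},{"tx":0,"ty":-0.024,"tz":0,"twist":0,"grip":-1},{"tx":0,"ty":-0.03,"tz":0,"twist":0,"grip":-1},{"tx":0,"ty":-0.036,"tz":0,"twist":0,"grip":-1},{"tx":0,"ty":-0.042,"tz":0,"twist":0,"grip":-1},{"tx":0,"ty":-0.048,"tz":0,"twist":0,"grip":-1},{"tx":0,"ty":-0.054,"tz":0,"twist":0,"grip":-1},{"tx":0,"ty":-0.06,"tz":0,"twist":0,"grip":-1},{"tx":0,"ty":-0.066,"tz":0,"twist":0,"grip":-1},{"tx":0,"ty":-0.07,"tz":0,"twist":0,"grip":-1}]'
python3 -m inch '[{"tx":0,"ty":-0.005,"tz":0,"twist":0,"grip":-1},{"tx":0,"ty":-0.01,"tz":0,"twist":0,"grip":-1},{"tx":0,"ty":-0.015,"tz":0,"twist":0,"grip":-1},{"tx":0,"ty":-0.02,"tz":0,"twist":0,"grip":-1},{"tx":0,"ty":-0.024,"tz":0,"twist":0,"grip":-1},{"tx":0,"ty":-0.024,"tz":0,"twist":0,"grip":-1},{"tx":0,"ty":-0.024,"tz":-0.015,"twist":0,"grip":-1},{"tx":0,"ty":-0.02,"tz":-0.04,"twist":0,"grip":-1},{"tx":0,"ty":-0.02,"tz":-0.05,"twist":0,"grip":-1},{"tx":0,"ty":-0.02,"tz":-0.05,"twist":0,"grip":-1}]'
python3 - <<'E'
from h import *
o=ctrl.get_obs();print(w2t(o['ee_pos']))
c=pic('scene'); print([(s,w2t(p),p[2]) for s,p,_ in find('scene',c,'blue_a_center')])
cv2.imwrite('pics/e4.png',cv2.resize(c['frame'][130:310,230:430,::-1],None,fx=3,fy=3))
print(go([*t2w(-95,48,0)[:2],105],.113,o))
E
```

```text
time: 12.25
ee_pos: [572.2, 80.3, 55.3]
eef_rot: [-3.131, 0.0, 0.135]
contact_force: [0.4, 0.5, -2.4]
gripper_width: 14.5
gripper_force: 100.2
time: 13.25
ee_pos: [572.0, 90.8, 106.9]
eef_rot: [-3.124, -0.003, 0.149]
contact_force: [0.1, 0.0, -2.1]
gripper_width: 13.9
gripper_force: 100.2
[156.1  46.9]
[(0.63, array([165. ,  -0.4]), 30.0)]
([-0.0101, 0.2509, -0.0026], 2.1)
```

View pics/e4.png

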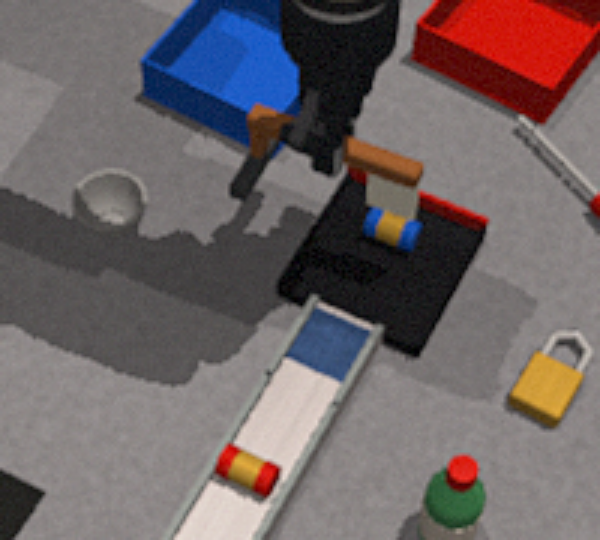

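```bash
python3 -c "
from h import *
o=ctrl.get_obs();print(o['joints'])"
```

```text
[ 0.14809717  0.39558319 -0.11761975  1.05800785  0.01774876  3.14073129]
```

```bash
python3 -m inch '[{"tx":0,"ty":0.045,"tz":0,"twist":0,"grip":-1},{"tx":-0.002,"ty":0.09,"tz":0,"twist":0,"grip":-1},{"tx":-0.002,"ty":0.135,"tz":0,"twist":0,"grip":-1},{"tx":-0.002,"ty":0.18,"tz":0,"twist":0,"grip":-1},{"tx":-0.002,"ty":0.22,"tz":0,"twist":0,"grip":-1},{"tx":-0.002,"ty":0.24,"tz":0,"twist":0,"grip":-1},{"tx":-0.002,"ty":0.25,"tz":0,"twist":0,"grip":-1},{"tx":-0.002,"ty":0.25,"tz":0,"twist":0,"grip":-1},{"tx":-0.002,"ty":0.25,"tz":0,"twist":0,"grip":-1},{"tx":-0.002,"ty":0.25,"tz":0,"twist":0,"grip":-1}]'
python3 - <<'E'
from h import *
o=ctrl.get_obs();print(w2t(o['ee_pos']))
print(go([*t2w(-95,48,0)[:2],55.5],.113,o))
c=pic('top');print([(s,w2t(p),p[2]) for s,p,_ in find('top',c,'blue_a_center')],[(s,w2t(p),p[2]) for s,p,_ in find('top',c,'red_a_center')])
E
```

```text
time: 14.35
ee_pos: [605.9, -155.3, 101.1]
eef_rot: [-3.123, 0.0, 0.151]
contact_force: [-0.6, -0.3, -0.7]
gripper_width: 14.2
gripper_force: 100.2
[-92.2  41. ]
([-0.0071, 0.0033, 0.0455], 2.2)
[(0.69, array([179.7,   4.9]), 38.0)] [(0.31, array([292.3, 189.4]), 5.0)]
```

```bash
python3 -m inch '[{"tx":-0.007,"ty":0.003,"tz":0,"twist":2.2,"grip":-1},{"tx":-0.007,"ty":0.003,"tz":0.02,"twist":2.2,"grip":-1},{"tx":-0.007,"ty":0.003,"tz":0.035,"twist":2.2,"grip":-1},{"tx":-0.007,"ty":0.003,"tz":0.045,"twist":2.2,"grip":-1},{"tx":-0.007,"ty":0.003,"tz":0.045,"twist":2.2,"grip":-1},{"tx":-0.007,"ty":0.003,"tz":0.045,"twist":2.2,"grip":-1}]'
python3 - <<'E'
from h import *
o=ctrl.get_obs();print(w2t(o['ee_pos']),go([*t2w(40,48,0)[:2],55.5],.113,o))
c=pic('scene'); cv2.imwrite('pics/e5.png',cv2.resize(c['frame'][190:350,220:400,::-1],None,fx=3,fy=3))
E
```

```text
time: 15.1
ee_pos: [599.4, -160.1, 56.4]
eef_rot: [-3.124, 0.001, 0.11]
contact_force: [-0.1, 0.1, -0.3]
gripper_width: 14.0
gripper_force: 100.2
[-96.3  48. ] ([-0.0004, -0.1363, 0.0033], -0.2)
```

View pics/e5.png

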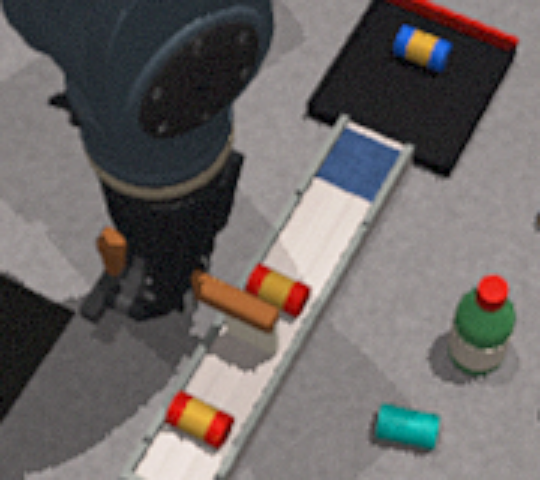

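The blade is behind the middle red, and blue lies in the tray at (422,47). Pushing the middle red through.

```bash
R='rows typed below'; python3 -m inch '[{"tx":0,"ty":-0.006,"tz":0,"twist":0,"grip":-1},{"tx":0,"ty":-0.012,"tz":0,"twist":0,"grip":-1},{"tx":0,"ty":-0.018,"tz":0,"twist":0,"grip":-1},{"tx":0,"ty":-0.024,"tz":0,"twist":0,"grip":-1},{"tx":0,"ty":-0.03,"tz":0,"twist":0,"grip":-1},{"tx":0,"ty":-0.036,"tz":0.001,"twist":0,"grip":-1},{"tx":0,"ty":-0.042,"tz":0.001,"twist":0,"grip":-1},{"tx":0,"ty":-0.048,"tz":0.001,"twist":0,"grip":-1},{"tx":0,"ty":-0.054,"tz":0.001,"twist":0,"grip":-1},{"tx":0,"ty":-0.06,"tz":0.001,"twist":0,"grip":-1},{"tx":0,"ty":-0.066,"tz":0.001,"twist":0,"grip":-1},{"tx":0,"ty":-0.072,"tz":0.001,"twist":0,"grip":-1}]'
python3 -m inch '[{"tx":0,"ty":-0.006,"tz":0,"twist":0,"grip":-1},{"tx":0,"ty":-0.012,"tz":0,"twist":0,"grip":-1},{"tx":0,"ty":-0.018,"tz":0,"twist":0,"grip":-1},{"tx":0,"ty":-0.024,"tz":0,"twist":0,"grip":-1},{"tx":0,"ty":-0.03,"tz":0,"twist":0,"grip":-1},{"tx":0,"ty":-0.036,"tz":0.001,"twist":0,"grip":-1},{"tx":0,"ty":-0.042,"tz":0.001,"twist":0,"grip":-1},{"tx":0,"ty":-0.048,"tz":0.001,"twist":0,"grip":-1},{"tx":0,"ty":-0.054,"tz":0.001,"twist":0,"grip":-1},{"tx":0,"ty":-0.06,"tz":0.001,"twist":0,"grip":-1},{"tx":0,"ty":-0.066,"tz":0.001,"twist":0,"grip":-1},{"tx":0,"ty":-0.072,"tz":0.001,"twist":0,"grip":-1}]'
python3 - <<'E'
from h import *
o=ctrl.get_obs();print(w2t(o['ee_pos']),go([*t2w(88,48,0)[:2],56],.113,o))
c=pic('scene'); print([(s,w2t(p),p[2]) for s,p,_ in find('scene',c,'red_a_center')])
E
```

```text
time: 16.35
ee_pos: [591.4, -88.0, 56.3]
eef_rot: [-3.124, 0.001, 0.111]
contact_force: [-0.6, -1.1, -1.4]
gripper_width: 14.3
gripper_force: 100.3
time: 17.55
ee_pos: [583.5, -16.5, 56.6]
eef_rot: [-3.124, 0.001, 0.111]
contact_force: [-0.3, -0.1, -1.5]
gripper_width: 14.1
gripper_force: 100.3
[48.2 47.6] ([-0.0005, -0.0398, 0.0013], -0.1)
[(0.86, array([-282.1,   41.3]), 25.0), (0.54, array([-170.3,   -1.6]), 39.0)]
```

```bash
python3 -m inch '[{"tx":0,"ty":-0.006,"tz":0,"twist":0,"grip":-1},{"tx":0,"ty":-0.012,"tz":0,"twist":0,"grip":-1},{"tx":0,"ty":-0.018,"tz":0,"twist":0,"grip":-1},{"tx":0,"ty":-0.024,"tz":0,"twist":0,"grip":-1},{"tx":0,"ty":-0.03,"tz":0,"twist":0,"grip":-1},{"tx":0,"ty":-0.036,"tz":0.001,"twist":0,"grip":-1},{"tx":0,"ty":-0.042,"tz":0.001,"twist":0,"grip":-1},{"tx":0,"ty":-0.048,"tz":0.001,"twist":0,"grip":-1},{"tx":0,"ty":-0.054,"tz":0.001,"twist":0,"grip":-1},{"tx":0,"ty":-0.06,"tz":0.001,"twist":0,"grip":-1},{"tx":0,"ty":-0.066,"tz":0.001,"twist":0,"grip":-1},{"tx":0,"ty":-0.072,"tz":0.001,"twist":0,"grip":-1}]'
python3 - <<'E'
from h import *
o=ctrl.get_obs();print(w2t(o['ee_pos']),o['joints'][5])
c=pic('scene'); print([(s,w2t(p),p[2]) for s,p,_ in find('scene',c,'red_a_center')],[(s,w2t(p),p[2]) for s,p,_ in find('scene',c,'blue_a_center')])
cv2.imwrite('pics/e6.png',cv2.resize(c['frame'][130:310,230:430,::-1],None,fx=3,fy=3))
E
```

```text
time: 18.85
ee_pos: [575.5, 55.1, 56.9]
eef_rot: [-3.124, 0.001, 0.111]
contact_force: [-0.4, -0.5, -1.6]
gripper_width: 14.3
gripper_force: 100.2
[120.2  47.4] 3.117173962542103
[(0.72, array([-168.3,   -1.8]), 38.0)] [(0.6, array([167.1,   0.3]), 30.0), (0.57, array([ -4.2, -10.4]), 15.0)]
```

View pics/e6.png

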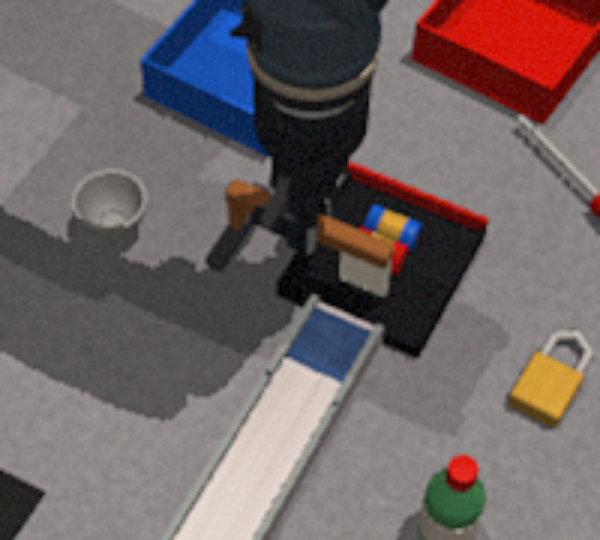

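Red is in the tray just behind blue. I'll lift and go back behind the last red, at track x of about -163.

```bash
python3 -m inch '[{"tx":0,"ty":0,"tz":-0.02,"twist":0,"grip":-1},{"tx":0,"ty":0.005,"tz":-0.05,"twist":0,"grip":-1},{"tx":0,"ty":0.05,"tz":-0.05,"twist":0,"grip":-1},{"tx":0,"ty":0.095,"tz":-0.05,"twist":0,"grip":-1},{"tx":0,"ty":0.14,"tz":-0.052,"twist":0,"grip":-1},{"tx":0,"ty":0.185,"tz":-0.053,"twist":0,"grip":-1},{"tx":0,"ty":0.23,"tz":-0.055,"twist":0,"grip":-1},{"tx":0,"ty":0.27,"tz":-0.055,"twist":0,"grip":-1},{"tx":0,"ty":0.3,"tz":-0.055,"twist":0,"grip":-1},{"tx":0,"ty":0.313,"tz":-0.055,"twist":0,"grip":-1},{"tx":0,"ty":0.313,"tz":-0.055,"twist":0,"grip":-1},{"tx":0,"ty":0.313,"tz":-0.055,"twist":0,"grip":-1}]'
python3 - <<'E'
from h import *
o=ctrl.get_obs();print(w2t(o['ee_pos']),go([*t2w(-194,48,0)[:2],56],.113,o))
c=pic('scene'); print([(s,w2t(p),p[2]) for s,p,_ in find('scene',c,'red_a_center')],[(s,w2t(p),p[2]) for s,p,_ in find('scene',c,'blue_a_center')])
E
```

```text
time: 20.2
ee_pos: [609.9, -256.8, 106.1]
eef_rot: [-3.123, 0.001, 0.11]
contact_force: [0.3, 0.7, -2.0]
gripper_width: 14.1
gripper_force: 100.2
[-193.5   48.4] ([0.0005, 0.0014, 0.0501], -0.1)
[(0.87, array([-283. ,   42.4]), 25.0), (0.69, array([-166.4,  -12.1]), 38.0)] [(0.6, array([168.3,   2.2]), 33.0), (0.48, array([ 94.8, 213.9]), 21.0)]
```

```bash
python3 -m inch '[{"tx":0,"ty":0.001,"tz":0.02,"twist":0,"grip":-1},{"tx":0,"ty":0.001,"tz":0.035,"twist":0,"grip":-1},{"tx":0,"ty":0.001,"tz":0.045,"twist":0,"grip":-1},{"tx":0,"ty":0.001,"tz":0.05,"twist":0,"grip":-1},{"tx":0,"ty":0.001,"tz":0.05,"twist":0,"grip":-1},{"tx":0,"ty":0.001,"tz":0.05,"twist":0,"grip":-1}]'
python3 - <<'E'
from h import *
o=ctrl.get_obs();print(w2t(o['ee_pos']))
c=pic('scene'); cv2.imwrite('pics/e7.png',cv2.resize(c['frame'][160:380,200:400,::-1],None,fx=2.5,fy=2.5))
E
```

```text
time: 20.95
ee_pos: [610.6, -257.4, 56.9]
eef_rot: [-3.124, 0.0, 0.111]
contact_force: [-0.5, 0.3, -2.2]
gripper_width: 14.4
gripper_force: 100.3
[-194.2   47.8]
```

View pics/e7.png

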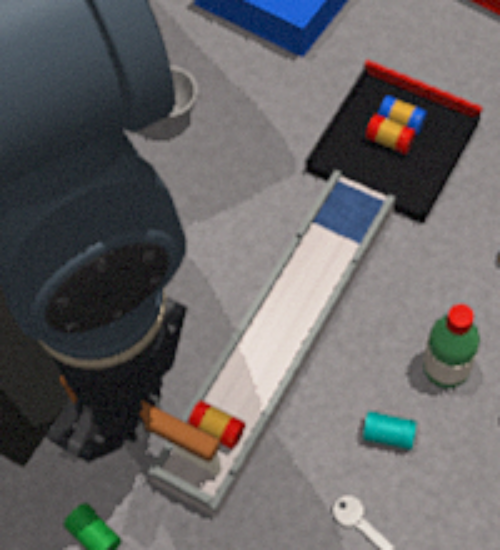

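The blade is behind the last red at (217,425), and both other barrels are in the tray. Pushing it all the way.

```bash
python3 -m inch '[{"tx":0,"ty":-0.006,"tz":0,"twist":0,"grip":-1},{"tx":0,"ty":-0.012,"tz":0,"twist":0,"grip":-1},{"tx":0,"ty":-0.018,"tz":0,"twist":0,"grip":-1},{"tx":0,"ty":-0.024,"tz":0,"twist":0,"grip":-1},{"tx":0,"ty":-0.03,"tz":0,"twist":0,"grip":-1},{"tx":0,"ty":-0.036,"tz":0.001,"twist":0,"grip":-1},{"tx":0,"ty":-0.042,"tz":0.001,"twist":0,"grip":-1},{"tx":0,"ty":-0.048,"tz":0.001,"twist":0,"grip":-1},{"tx":0,"ty":-0.054,"tz":0.001,"twist":0,"grip":-1},{"tx":0,"ty":-0.06,"tz":0.001,"twist":0,"grip":-1},{"tx":0,"ty":-0.066,"tz":0.001,"twist":0,"grip":-1},{"tx":0,"ty":-0.072,"tz":0.001,"twist":0,"grip":-1}]'
python3 -m inch '[{"tx":0,"ty":-0.006,"tz":0,"twist":0,"grip":-1},{"tx":0,"ty":-0.012,"tz":0,"twist":0,"grip":-1},{"tx":0,"ty":-0.018,"tz":0,"twist":0,"grip":-1},{"tx":0,"ty":-0.024,"tz":0,"twist":0,"grip":-1},{"tx":0,"ty":-0.03,"tz":0,"twist":0,"grip":-1},{"tx":0,"ty":-0.036,"tz":0.001,"twist":0,"grip":-1},{"tx":0,"ty":-0.042,"tz":0.001,"twist":0,"grip":-1},{"tx":0,"ty":-0.048,"tz":0.001,"twist":0,"grip":-1},{"tx":0,"ty":-0.054,"tz":0.001,"twist":0,"grip":-1},{"tx":0,"ty":-0.06,"tz":0.001,"twist":0,"grip":-1},{"tx":0,"ty":-0.066,"tz":0.001,"twist":0,"grip":-1},{"tx":0,"ty":-0.072,"tz":0.001,"twist":0,"grip":-1}]'
python3 - <<'E'
from h import *
o=ctrl.get_obs();print(w2t(o['ee_pos']),go([*t2w(98,48,0)[:2],56.5],.113,o))
E
```

```text
time: 22.2
ee_pos: [602.2, -185.5, 56.6]
eef_rot: [-3.124, 0.001, 0.11]
contact_force: [1.1, 0.4, -2.3]
gripper_width: 14.4
gripper_force: 100.3
time: 23.4
ee_pos: [594.3, -113.9, 56.9]
eef_rot: [-3.124, 0.001, 0.111]
contact_force: [0.6, -0.0, -1.3]
gripper_width: 13.9
gripper_force: 100.3
[-49.8  47.9] ([-0.0005, -0.1478, 0.003], -0.1)
```

```bash
python3 -m inch '[{"tx":0,"ty":-0.006,"tz":0,"twist":0,"grip":-1},{"tx":0,"ty":-0.012,"tz":0,"twist":0,"grip":-1},{"tx":0,"ty":-0.018,"tz":0,"twist":0,"grip":-1},{"tx":0,"ty":-0.024,"tz":0,"twist":0,"grip":-1},{"tx":0,"ty":-0.03,"tz":0.001,"twist":0,"grip":-1},{"tx":0,"ty":-0.036,"tz":0.001,"twist":0,"grip":-1},{"tx":0,"ty":-0.042,"tz":0.001,"twist":0,"grip":-1},{"tx":0,"ty":-0.048,"tz":0.001,"twist":0,"grip":-1},{"tx":0,"ty":-0.054,"tz":0.001,"twist":0,"grip":-1},{"tx":0,"ty":-0.06,"tz":0.001,"twist":0,"grip":-1},{"tx":0,"ty":-0.066,"tz":0.001,"twist":0,"grip":-1},{"tx":0,"ty":-0.072,"tz":0.001,"twist":0,"grip":-1}]'
python3 -m inch '[{"tx":0,"ty":-0.006,"tz":0,"twist":0,"grip":-1},{"tx":0,"ty":-0.012,"tz":0,"twist":0,"grip":-1},{"tx":0,"ty":-0.018,"tz":0,"twist":0,"grip":-1},{"tx":0,"ty":-0.024,"tz":0,"twist":0,"grip":-1},{"tx":0,"ty":-0.03,"tz":0,"twist":0,"grip":-1},{"tx":0,"ty":-0.036,"tz":0.001,"twist":0,"grip":-1},{"tx":0,"ty":-0.042,"tz":0.001,"twist":0,"grip":-1},{"tx":0,"ty":-0.048,"tz":0.001,"twist":0,"grip":-1},{"tx":0,"ty":-0.054,"tz":0.001,"twist":0,"grip":-1},{"tx":0,"ty":-0.06,"tz":0.001,"twist":0,"grip":-1},{"tx":0,"ty":-0.066,"tz":0.001,"twist":0,"grip":-1},{"tx":0,"ty":-0.07,"tz":0.001,"twist":0,"grip":-1}]'
python3 -m inch '[{"tx":0,"ty":-0.004,"tz":0,"twist":0,"grip":-1},{"tx":0,"ty":-0.006,"tz":0,"twist":0,"grip":-1},{"tx":0,"ty":-0.006,"tz":0,"twist":0,"grip":-1},{"tx":0,"ty":0,"tz":-0.02,"twist":0,"grip":-1},{"tx":0,"ty":0,"tz":-0.05,"twist":0,"grip":-1},{"tx":0,"ty":0,"tz":-0.05,"twist":0,"grip":-1},{"tx":0,"ty":0.04,"tz":-0.05,"twist":0,"grip":-1},{"tx":0,"ty":0.08,"tz":-0.05,"twist":0,"grip":-1},{"tx":0,"ty":0.12,"tz":-0.05,"twist":0,"grip":-1},{"tx":0,"ty":0.12,"tz":-0.05,"twist":0,"grip":-1}]'
python3 - <<'E'
from h import *
o=ctrl.get_obs();print(w2t(o['ee_pos']))
for k in('scene','top'):
  c=pic(k,k+'9'); print(k,[(s,w2t(p),p[2]) for s,p,_ in find(k,c,'red_a_center')],[(s,w2t(p),p[2]) for s,p,_ in find(k,c,'blue_a_center')])
for k in('scene','top'):
  c=pic(k); m=mask(k,'mat'); 
  if m is not None: print(k,m.sum(),fit([(c,m)],MODEL['mat'],[432,-274,.115],0))
print(go([*t2w(-28,48,0)[:2],56],.3,o))
E
```

```text
time: 24.6
ee_pos: [586.4, -42.3, 57.2]
eef_rot: [-3.124, 0.001, 0.111]
contact_force: [-0.8, -0.7, -1.5]
gripper_width: 14.6
gripper_force: 100.3
time: 25.8
ee_pos: [578.6, 27.4, 57.4]
eef_rot: [-3.124, 0.001, 0.111]
contact_force: [-0.2, 0.5, -1.4]
gripper_width: 14.3
gripper_force: 100.3
time: 26.8
ee_pos: [592.3, -97.7, 104.4]
eef_rot: [-3.125, 0.001, 0.106]
contact_force: [0.6, -0.0, -2.2]
gripper_width: 14.1
gripper_force: 100.2
[-33.5  48. ]
scene [(0.61, array([119.5,  -2.3]), 32.0), (0.56, array([-280.9,   43.2]), 26.0), (0.34, array([168.1,   0.2]), 31.0), (0.33, array([ 90.5, 220.4]), 20.0)] [(0.45, array([166.3,   2.4]), 30.0)]
top [(0.55, array([129.8,   8.6]), 37.0), (0.47, array([-269.8,   44. ]), 23.0)] [(0.62, array([101.8, 205. ]), 15.0), (0.48, array([181.7,   4.7]), 35.0)]
scene 5552 ([434.68, -278.428, 0.107], np.float64(0.017))
top 1293 ([447.148, -315.85, 0.529], np.float64(2.526))
([0.0001, -0.0047, 0.0485], -11.1)
```

```bash
python3 - <<'E'
import cv2,numpy as np
s=cv2.imread('pics/scene9.png')[120:330,130:430]; t=cv2.imread('pics/top9.png')[190:370,225:470]
cv2.imwrite('pics/v13.png',np.hstack([cv2.resize(s,(450,315)),cv2.resize(t,(350,257)).copy() if 0 else cv2.copyMakeBorder(cv2.resize(t,(350,257)),0,58,0,0,0)]))
E
```

```text
(no output)
```

View pics/v13.png

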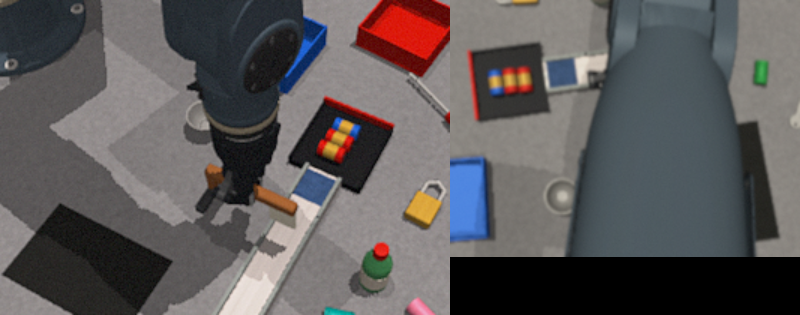

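All three barrels are in the tray: in the scene panel blue is at (347,128) and the reds at (340,138) and (332,152). The mat is clear. Now I'll take the paddle back to the mat.

```bash
python3 -m inch '[{"tx":-0.035,"ty":0.032,"tz":-0.003,"twist":0,"grip":-1},{"tx":-0.07,"ty":0.064,"tz":-0.003,"twist":0,"grip":-1},{"tx":-0.105,"ty":0.096,"tz":-0.003,"twist":0,"grip":-1},{"tx":-0.14,"ty":0.128,"tz":-0.003,"twist":0,"grip":-1},{"tx":-0.165,"ty":0.15,"tz":-0.003,"twist":0,"grip":-1},{"tx":-0.177,"ty":0.16,"tz":-0.003,"twist":0,"grip":-1},{"tx":-0.177,"ty":0.16,"tz":-0.003,"twist":0,"grip":-1},{"tx":-0.177,"ty":0.16,"tz":-0.003,"twist":0,"grip":-1},{"tx":-0.177,"ty":0.16,"tz":-0.003,"twist":0,"grip":-1}]'
python3 - <<'E'
from h import *
o=ctrl.get_obs(); print(go([433,-276,40],.11,o))
c=pic('scene','s10'); m=mask('scene','paddle_grip')
if m is not None: print(m.sum(),fit([(c,m)],[MODEL['paddle_grip'][0],MODEL['paddle_grip'][3]],[o['ee_pos'][0],o['ee_pos'][1],.11],o['ee_pos'][2]+17))
E
```

```text
time: 28.2
ee_pos: [434.8, -271.1, 105.6]
eef_rot: [-3.124, 0.0, 0.112]
contact_force: [-0.1, 0.1, -1.3]
gripper_width: 14.4
gripper_force: 100.2
([-0.0023, 0.0058, 0.0655], 0.1)
506 ([441.071, -271.61, 0.047], np.float64(0.833))
```

```bash
python3 -m inch '[{"tx":-0.001,"ty":0.004,"tz":0.02,"twist":0,"grip":-1},{"tx":-0.001,"ty":0.004,"tz":0.04,"twist":0,"grip":-1},{"tx":-0.001,"ty":0.004,"tz":0.055,"twist":0,"grip":-1},{"tx":-0.001,"ty":0.004,"tz":0.065,"twist":0,"grip":-1},{"tx":-0.001,"ty":0.004,"tz":0.067,"twist":0,"grip":-1},{"tx":-0.001,"ty":0.004,"tz":0.067,"twist":0,"grip":-1},{"tx":-0.001,"ty":0.004,"tz":0.067,"twist":0,"grip":-1}]'
python3 -m inch '[{"tx":0,"ty":0,"tz":0.001,"twist":0,"grip":-1},{"tx":0,"ty":0,"tz":0.002,"twist":0,"grip":-1},{"tx":0,"ty":0,"tz":0.003,"twist":0,"grip":-1},{"tx":0,"ty":0,"tz":0.003,"twist":0,"grip":-1}]'
```

```text
time: 29.0
ee_pos: [433.6, -275.0, 39.2]
eef_rot: [-3.125, -0.0, 0.111]
contact_force: [0.3, 0.2, -0.9]
gripper_width: 14.4
gripper_force: 100.2
time: 29.4
ee_pos: [433.0, -274.8, 35.5]
eef_rot: [-3.124, 0.001, 0.111]
contact_force: [0.1, 0.3, -2.8]
gripper_width: 14.5
gripper_force: 100.2
```

```bash
python3 -m inch '[{"tx":0,"ty":0,"tz":0.001,"twist":0,"grip":-1},{"tx":0,"ty":0,"tz":0.002,"twist":0,"grip":-1},{"tx":0,"ty":0,"tz":0.002,"twist":0,"grip":-1}]'
python3 -m inch '[{"tx":0,"ty":0,"tz":0.0005,"twist":0,"grip":-1},{"tx":0,"ty":0,"tz":0.001,"twist":0,"grip":-1},{"tx":0,"ty":0,"tz":0.001,"twist":0,"grip":-1}]'
```

```text
time: 29.7
ee_pos: [433.0, -274.7, 33.4]
eef_rot: [-3.124, 0.001, 0.111]
contact_force: [0.0, -0.2, -0.8]
gripper_width: 14.2
gripper_force: 100.4
time: 30.0
ee_pos: [433.3, -274.7, 32.9]
eef_rot: [-3.124, 0.0, 0.111]
contact_force: [0.6, 2.7, 3.7]
gripper_width: 14.5
gripper_force: 101.2
```

It has touched down (3.7 N). Opening and rising.

```bash
python3 -m inch '[{"tx":0,"ty":0,"tz":0,"twist":0,"grip":-0.3},{"tx":0,"ty":0,"tz":0,"twist":0,"grip":0.5},{"tx":0,"ty":0,"tz":0,"twist":0,"grip":1},{"tx":0,"ty":0,"tz":0,"twist":0,"grip":1},{"tx":0,"ty":0,"tz":0,"twist":0,"grip":1},{"tx":0,"ty":0,"tz":0,"twist":0,"grip":1},{"tx":0,"ty":0,"tz":-0.02,"twist":0,"grip":1},{"tx":0,"ty":0,"tz":-0.05,"twist":0,"grip":1},{"tx":0,"ty":0,"tz":-0.09,"twist":0,"grip":1},{"tx":0,"ty":0,"tz":-0.13,"twist":0,"grip":1},{"tx":0,"ty":0,"tz":-0.16,"twist":0,"grip":1},{"tx":0,"ty":0,"tz":-0.16,"twist":0,"grip":1}]'
python3 - <<'E'
from h import *
from scipy.ndimage import center_of_mass
o=ctrl.get_obs()
c=pic('scene','s11'); m=mask('scene','paddle_grip')
if m is not None: print(m.sum(),fit([(c,m)],MODEL['paddle_grip'],[433,-276,.11],50))
m=mask('scene','mat'); print(fit([(c,m)],MODEL['mat'],[434,-277,.11],0))
# barrels in both views: brass/red/blue colour blobs inside tray
for k in ('scene','top'):
    d=c if k=='scene' else pic(k)
    hsv=cv2.cvtColor(d['frame'],cv2.COLOR_RGB2HSV)
    reg=render(d,[B(97,213,-54,54,13,37)],T,0)
    H,S,V=hsv[...,0],hsv[...,1],hsv[...,2]
    tr=render(d,[B(97,212,-54,54,13,14)],T,0)
    for n,mm in dict(red=((H<6)|(H>173))&(S>150)&(V>90),blue=(H>105)&(H<125)&(S>150)&(V>70),brass=(H>12)&(H<28)&(S>100)&(V>90)).items():
        mm=(mm&(tr>0)).astype(np.uint8); nn,_,st,ce=cv2.connectedComponentsWithStats(mm)
        print(k,n,[(int(st[i,4]),w2t(ray(d,ce[i],32)),ray(d,ce[i],32).round(0)[:2]) for i in range(1,nn) if st[i,4]>4])
print(o['joints'],go([500,60,200],.11+np.pi,o))
E
```

```text
time: 31.2
ee_pos: [435.3, -278.8, 196.7]
eef_rot: [-3.128, -0.005, 0.11]
contact_force: [0.7, 0.1, -0.1]
gripper_width: 85.6
gripper_force: 0.0
816 ([449.666, -243.485, 0.132], np.float64(0.3))
([-454.0, 1043.0, -6.64], np.float64(1.0))
scene red [(73, array([136.5,  18.4]), array([602.,  75.])), (89, array([136.6, -13.3]), array([634.,  78.]))]
scene blue [(34, array([174.7,  17.5]), array([599., 113.])), (44, array([174.7, -14.9]), array([631., 116.]))]
scene brass [(215, array([147.9,   2.6]), array([617.,  88.]))]
top red [(65, array([144.3, -14.1]), array([634.,  86.])), (81, array([143.5,  19.8]), array([600.,  81.]))]
top blue [(27, array([181.8, -15.1]), array([631., 123.])), (36, array([180.4,  19.2]), array([597., 118.]))]
top brass [(217, array([154.6,   2.3]), array([616.,  94.]))]
[-0.57738399  0.24196875 -0.09809497  1.23550498  0.01314385  2.45364878] ([0.1017, -0.3296, 0.0015], 0.0)
```

The fit suggests the paddle may have been knocked. I'll move the arm over to the tray, flipping the wrist as I go, and re-measure the paddle unobstructed.

```bash
python3 -m inch '[{"tx":0.025,"ty":-0.042,"tz":0,"twist":-8.5,"grip":1},{"tx":0.05,"ty":-0.084,"tz":0,"twist":-17,"grip":1},{"tx":0.075,"ty":-0.126,"tz":0,"twist":-25.5,"grip":1},{"tx":0.1,"ty":-0.168,"tz":0,"twist":-34,"grip":1},{"tx":0.125,"ty":-0.21,"tz":0,"twist":-42.5,"grip":1},{"tx":0.15,"ty":-0.252,"tz":0,"twist":-51,"grip":1},{"tx":0.175,"ty":-0.294,"tz":0,"twist":-59.5,"grip":1},{"tx":0.2,"ty":-0.336,"tz":0,"twist":-68,"grip":1},{"tx":0.22,"ty":-0.374,"tz":0,"twist":-76.5,"grip":1},{"tx":0.221,"ty":-0.374,"tz":0,"twist":-85,"grip":1},{"tx":0.221,"ty":-0.374,"tz":0,"twist":-90,"grip":1},{"tx":0.221,"ty":-0.374,"tz":0,"twist":-90,"grip":1}]' 60
python3 - <<'E'
from h import *
o=ctrl.get_obs(); print(o['joints'])
cs={k:pic(k,k+'12') for k in('top','scene')}
for k in cs:
    m=mask(k,'paddle_grip'); print(k,m is not None and (m.sum(),fit([(cs[k],m)],MODEL['paddle_grip'],[440,-260,.11],50)))
    m=mask(k,'mat'); print(k,m is not None and (m.sum(),fit([(cs[k],m)],MODEL['mat'],[433,-276,.11],0)))
E
```

```text
time: 32.6
ee_pos: [611.2, 119.0, 197.0]
eef_rot: [-3.138, -0.017, 1.683]
contact_force: [0.9, 0.6, -0.4]
gripper_width: 86.1
gripper_force: 0.0
[0.18351694 0.4211379  0.16810634 1.32046286 0.01767588 1.64172639]
top (np.int64(643), ([452.454, -211.189, 0.269], np.float64(0.161)))
top (np.int64(3864), ([434.122, -274.293, 0.122], np.float64(0.193)))
scene (np.int64(841), ([454.031, -213.728, 0.256], np.float64(0.289)))
scene (np.int64(5132), ([434.648, -279.36, 0.117], np.float64(0.08)))
```

The paddle has been knocked to about (453,-212), yaw 0.26, still standing but partly off the mat. I'll fetch it and put it back before touching any barrel.

```bash
python3 -m inch '[{"tx":-0.035,"ty":-0.022,"tz":0,"twist":-8.5,"grip":1},{"tx":-0.07,"ty":-0.044,"tz":0,"twist":-17,"grip":1},{"tx":-0.105,"ty":-0.066,"tz":0,"twist":-25.5,"grip":1},{"tx":-0.14,"ty":-0.088,"tz":0,"twist":-34,"grip":1},{"tx":-0.175,"ty":-0.11,"tz":0,"twist":-42.5,"grip":1},{"tx":-0.21,"ty":-0.132,"tz":0,"twist":-51,"grip":1},{"tx":-0.245,"ty":-0.154,"tz":0.01,"twist":-59.5,"grip":1},{"tx":-0.28,"ty":-0.176,"tz":0.02,"twist":-68,"grip":1},{"tx":-0.311,"ty":-0.194,"tz":0.03,"twist":-76.5,"grip":1},{"tx":-0.311,"ty":-0.194,"tz":0.04,"twist":-85,"grip":1},{"tx":-0.311,"ty":-0.194,"tz":0.04,"twist":-93.5,"grip":1},{"tx":-0.311,"ty":-0.194,"tz":0.04,"twist":-98.6,"grip":1}]' 100
python3 - <<'E'
from h import *
cs={k:pic(k,k+'13') for k in('top','scene')}
for k in cs:
    m=mask(k,'paddle_grip'); print(k,m is not None and (m.sum(),fit([(cs[k],m)],MODEL['paddle_grip'],[453,-212,.26],50)))
o=ctrl.get_obs();print(o['ee_pos'],o['eef_rot'],go([453,-212,60],.262,o))
E
```

```text
time: 34.1
ee_pos: [452.6, -211.9, 153.4]
eef_rot: [3.124, 0.002, -2.878]
contact_force: [-0.4, -0.4, -0.2]
gripper_width: 85.5
gripper_force: 0.0
top (np.int64(425), ([453.191, -210.27, 0.269], np.float64(0.722)))
scene (np.int64(6355), ([-229.286, 903.234, -1.164], np.float64(1.0)))
[ 453.19326185 -211.34998835  153.7342812 ] [ 3.12417350e+00  2.00928531e-03 -2.88496595e+00] ([0.0005, -0.0022, 0.0937], -0.3)
```

```bash
python3 -m inch '[{"tx":0,"ty":-0.001,"tz":0.04,"twist":0,"grip":1},{"tx":0,"ty":-0.002,"tz":0.08,"twist":0,"grip":1},{"tx":0,"ty":-0.002,"tz":0.1,"twist":0,"grip":1},{"tx":0,"ty":-0.002,"tz":0.115,"twist":0,"grip":1},{"tx":0,"ty":-0.002,"tz":0.119,"twist":0,"grip":1},{"tx":0,"ty":-0.002,"tz":0.119,"twist":0,"grip":1}]'
python3 -m inch '[{"tx":0,"ty":0,"tz":0,"twist":0,"grip":0},{"tx":0,"ty":0,"tz":0,"twist":0,"grip":-1},{"tx":0,"ty":0,"tz":0,"twist":0,"grip":-1},{"tx":0,"ty":0,"tz":0,"twist":0,"grip":-1},{"tx":0,"ty":0,"tz":0,"twist":0,"grip":-1},{"tx":0,"ty":0,"tz":0,"twist":0,"grip":-1},{"tx":0,"ty":0,"tz":0,"twist":0,"grip":-1},{"tx":0,"ty":0,"tz":0,"twist":0,"grip":-1},{"tx":0,"ty":0,"tz":0,"twist":0,"grip":-1},{"tx":0,"ty":0,"tz":0,"twist":0,"grip":-1}]' 100
```

```text
time: 34.9
ee_pos: [453.3, -210.9, 34.4]
eef_rot: [3.124, 0.001, -2.882]
contact_force: [0.1, 0.8, 0.6]
gripper_width: 85.5
gripper_force: 0.0
time: 35.9
ee_pos: [454.0, -211.5, 35.2]
eef_rot: [3.125, 0.003, -2.881]
contact_force: [-1.3, -0.2, 4.7]
gripper_width: 14.4
gripper_force: 98.3
```

```bash
python3 -m inch '[{"tx":0,"ty":0,"tz":-0.012,"twist":0,"grip":-1},{"tx":0,"ty":0,"tz":-0.025,"twist":0,"grip":-1},{"tx":0.012,"ty":-0.019,"tz":-0.027,"twist":3,"grip":-1},{"tx":0.024,"ty":-0.038,"tz":-0.027,"twist":6,"grip":-1},{"tx":0.036,"ty":-0.057,"tz":-0.027,"twist":8.5,"grip":-1},{"tx":0.036,"ty":-0.057,"tz":-0.027,"twist":8.5,"grip":-1},{"tx":0.036,"ty":-0.057,"tz":-0.027,"twist":8.5,"grip":-1},{"tx":0.036,"ty":-0.057,"tz":-0.015,"twist":8.5,"grip":-1},{"tx":0.036,"ty":-0.057,"tz":-0.008,"twist":8.5,"grip":-1},{"tx":0.036,"ty":-0.057,"tz":-0.004,"twist":8.5,"grip":-1},{"tx":0.036,"ty":-0.057,"tz":-0.003,"twist":8.5,"grip":-1},{"tx":0.036,"ty":-0.057,"tz":-0.002,"twist":8.5,"grip":-1}]'
python3 -m inch '[{"tx":0,"ty":0,"tz":0.001,"twist":0,"grip":-1},{"tx":0,"ty":0,"tz":0.001,"twist":0,"grip":-1}]'
```

```text
time: 37.1
ee_pos: [433.4, -275.2, 35.3]
eef_rot: [3.124, -0.001, -3.029]
contact_force: [-1.5, 1.8, 6.1]
gripper_width: 14.0
gripper_force: 98.8
time: 37.3
ee_pos: [433.5, -275.2, 35.3]
eef_rot: [3.124, -0.0, -3.029]
contact_force: [-2.1, 1.9, 6.7]
gripper_width: 14.4
gripper_force: 99.0
```

The paddle is standing on the mat again. I'll release, rise, go to the tray turned for an end-to-end grip, and check the paddle once more.

```bash
python3 -m inch '[{"tx":0,"ty":0,"tz":0,"twist":0,"grip":-0.3},{"tx":0,"ty":0,"tz":0,"twist":0,"grip":0.5},{"tx":0,"ty":0,"tz":0,"twist":0,"grip":1},{"tx":0,"ty":0,"tz":0,"twist":0,"grip":1},{"tx":0,"ty":0,"tz":0,"twist":0,"grip":1},{"tx":0,"ty":0,"tz":0,"twist":0,"grip":1},{"tx":0,"ty":0,"tz":-0.02,"twist":0,"grip":1},{"tx":0,"ty":0,"tz":-0.05,"twist":0,"grip":1},{"tx":0,"ty":0,"tz":-0.09,"twist":0,"grip":1},{"tx":0,"ty":0,"tz":-0.12,"twist":0,"grip":1},{"tx":0,"ty":0,"tz":-0.12,"twist":0,"grip":1}]' 60
python3 -m inch '[{"tx":-0.025,"ty":0.042,"tz":0,"twist":8.5,"grip":0.4},{"tx":-0.05,"ty":0.084,"tz":0,"twist":17,"grip":0.4},{"tx":-0.075,"ty":0.126,"tz":0,"twist":25.5,"grip":0.4},{"tx":-0.1,"ty":0.168,"tz":0,"twist":34,"grip":0.4},{"tx":-0.125,"ty":0.21,"tz":0,"twist":42.5,"grip":0.4},{"tx":-0.15,"ty":0.252,"tz":0,"twist":51,"grip":0.4},{"tx":-0.175,"ty":0.294,"tz":0,"twist":59.5,"grip":0.4},{"tx":-0.2,"ty":0.336,"tz":0,"twist":68,"grip":0.4},{"tx":-0.224,"ty":0.371,"tz":0,"twist":76.5,"grip":0.4},{"tx":-0.224,"ty":0.371,"tz":0,"twist":85,"grip":0.4},{"tx":-0.224,"ty":0.371,"tz":0,"twist":90,"grip":0.4},{"tx":-0.224,"ty":0.371,"tz":0,"twist":90,"grip":0.4}]' 60
python3 - <<'E'
from h import *
cs={k:pic(k,k+'14') for k in('top','scene')}
for k in cs:
    m=mask(k,'paddle_grip'); print(k,m is not None and (m.sum(),fit([(cs[k],m)],MODEL['paddle_grip'],[433,-275,.11],50)))
o=ctrl.get_obs();print(o['ee_pos'],o['eef_rot'],t2w(180,1.6,60),go(t2w(180,1.6,60),1.684,o))
E
```

```text
time: 38.4
ee_pos: [435.6, -278.9, 158.5]
eef_rot: [3.128, 0.004, -3.029]
contact_force: [0.7, -0.2, -0.9]
gripper_width: 85.0
gripper_force: 0.0
time: 39.6
ee_pos: [614.4, 117.0, 159.5]
eef_rot: [-3.139, -0.018, 1.681]
contact_force: [-0.4, 0.4, -0.6]
gripper_width: 60.0
gripper_force: 0.0
top (np.int64(621), ([432.987, -274.986, 0.11], np.float64(0.269)))
scene (np.int64(879), ([432.819, -279.307, 0.109], np.float64(0.21)))
[614.39350385 115.54753913 160.5882246 ] [-3.14031083 -0.01765681  1.6855449 ] [614.27707345 119.66713545  60.        ] ([0.0023, 0.0005, 0.1006], 0.1)
```

The paddle is confirmed at (433,-275) on the mat by both cameras. Descending to blue.

```bash
python3 -m inch '[{"tx":0.002,"ty":0,"tz":0.03,"twist":0,"grip":0.4},{"tx":0.002,"ty":0,"tz":0.06,"twist":0,"grip":0.4},{"tx":0.002,"ty":0,"tz":0.09,"twist":0,"grip":0.4},{"tx":0.002,"ty":0,"tz":0.11,"twist":0,"grip":0.4},{"tx":0.002,"ty":0,"tz":0.12,"twist":0,"grip":0.4},{"tx":0.002,"ty":0,"tz":0.12,"twist":0,"grip":0.4},{"tx":0.002,"ty":0,"tz":0.12,"twist":0,"grip":0.4}]'
python3 - <<'E'
from h import *
o=ctrl.get_obs();print(o['ee_pos'],w2t(o['ee_pos']),go(t2w(180,1.6,14),1.684,o))
c=pic('scene','s15'); cv2.imwrite('pics/v14.png',cv2.resize(c['frame'][140:260,280:430,::-1],None,fx=5,fy=5,interpolation=2))
E
```

```text
time: 40.5
ee_pos: [614.7, 120.1, 41.8]
eef_rot: [3.141, -0.018, 1.683]
contact_force: [0.3, 0.2, -0.2]
gripper_width: 60.0
gripper_force: 0.0
[614.68998752 120.06098102  41.84399819] [180.3   1.1] ([-0.0008, -0.0005, 0.0278], -0.0)
```

View pics/v14.png

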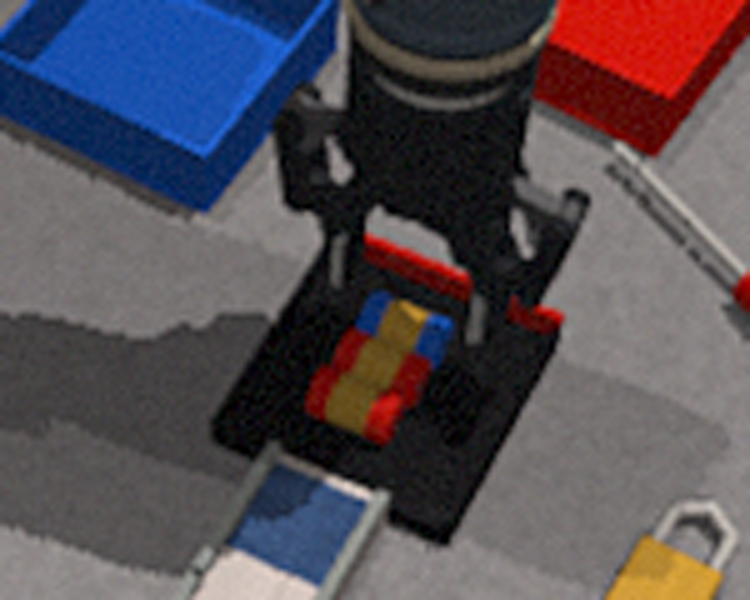

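The fingers are on either side of blue at about (410,320), open 60 mm and centred. Descending the rest and closing.

```bash
python3 -m inch '[{"tx":-0.001,"ty":0,"tz":0.01,"twist":0,"grip":0.4},{"tx":-0.001,"ty":0,"tz":0.02,"twist":0,"grip":0.4},{"tx":-0.001,"ty":0,"tz":0.027,"twist":0,"grip":0.4},{"tx":-0.001,"ty":0,"tz":0.027,"twist":0,"grip":0.2},{"tx":-0.001,"ty":0,"tz":0.027,"twist":0,"grip":0},{"tx":-0.001,"ty":0,"tz":0.027,"twist":0,"grip":-0.2},{"tx":-0.001,"ty":0,"tz":0.027,"twist":0,"grip":-0.5},{"tx":-0.001,"ty":0,"tz":0.027,"twist":0,"grip":-0.5},{"tx":-0.001,"ty":0,"tz":0.027,"twist":0,"grip":-0.5},{"tx":-0.001,"ty":0,"tz":0.027,"twist":0,"grip":-0.5}]' 60
python3 -m inch '[{"tx":0,"ty":0,"tz":-0.01,"twist":0,"grip":-0.5},{"tx":0,"ty":0,"tz":-0.02,"twist":0,"grip":-0.5},{"tx":0,"ty":0,"tz":-0.045,"twist":0,"grip":-0.5},{"tx":0,"ty":0,"tz":-0.08,"twist":0,"grip":-0.5},{"tx":0,"ty":0,"tz":-0.09,"twist":0,"grip":-0.5},{"tx":0,"ty":0,"tz":-0.09,"twist":0,"grip":-0.5}]'
python3 - <<'E'
from h import *
o=ctrl.get_obs();print(o['joints'],o['contact_force'])
print('bluebin hover',go([421,199,110],1.684,o))
E
```

```text
time: 41.55
ee_pos: [614.3, 119.8, 14.1]
eef_rot: [-3.141, -0.018, 1.683]
contact_force: [0.1, -0.0, 0.6]
gripper_width: 38.8
gripper_force: 60.3
time: 42.15
ee_pos: [615.7, 118.3, 106.3]
eef_rot: [3.138, -0.018, 1.683]
contact_force: [-0.3, -0.3, -1.1]
gripper_width: 38.6
gripper_force: 60.5
[0.18121732 0.4694288  0.00868602 1.10545349 0.01769225 1.63979006] [-0.34750321 -0.28246266 -1.06347219]
bluebin hover ([0.102, -0.1845, -0.0025], -0.1)
```

```bash
python3 -m inch '[{"tx":0.02,"ty":-0.036,"tz":-0.003,"twist":0,"grip":-0.5},{"tx":0.04,"ty":-0.072,"tz":-0.003,"twist":0,"grip":-0.5},{"tx":0.06,"ty":-0.108,"tz":-0.003,"twist":0,"grip":-0.5},{"tx":0.08,"ty":-0.144,"tz":-0.003,"twist":0,"grip":-0.5},{"tx":0.102,"ty":-0.184,"tz":-0.003,"twist":0,"grip":-0.5},{"tx":0.102,"ty":-0.184,"tz":-0.003,"twist":0,"grip":-0.5},{"tx":0.102,"ty":-0.184,"tz":-0.003,"twist":0,"grip":-0.5},{"tx":0.102,"ty":-0.184,"tz":-0.003,"twist":0,"grip":-0.5}]'
python3 -m inch '[{"tx":0,"ty":0,"tz":0.03,"twist":0,"grip":-0.5},{"tx":0,"ty":0,"tz":0.06,"twist":0,"grip":-0.5},{"tx":0,"ty":0,"tz":0.08,"twist":0,"grip":-0.5},{"tx":0,"ty":0,"tz":0.09,"twist":0,"grip":-0.5},{"tx":0,"ty":0,"tz":0.095,"twist":0,"grip":-0.5},{"tx":0,"ty":0,"tz":0.095,"twist":0,"grip":-0.5},{"tx":0,"ty":0,"tz":0.095,"twist":0,"grip":-0.5}]'
```

```text
time: 42.95
ee_pos: [420.7, 198.8, 108.4]
eef_rot: [-3.141, -0.017, 1.683]
contact_force: [-0.1, -0.0, -1.2]
gripper_width: 39.0
gripper_force: 60.8
time: 43.65
ee_pos: [420.7, 200.6, 14.5]
eef_rot: [3.141, -0.018, 1.683]
contact_force: [0.2, -0.4, 0.0]
gripper_width: 38.5
gripper_force: 60.8
```

```bash
python3 -m inch '[{"tx":0,"ty":0,"tz":0.003,"twist":0,"grip":-0.5},{"tx":0,"ty":0,"tz":0.005,"twist":0,"grip":-0.5},{"tx":0,"ty":0,"tz":0.006,"twist":0,"grip":-0.5},{"tx":0,"ty":0,"tz":0.006,"twist":0,"grip":-0.5}]'
python3 -m inch '[{"tx":0,"ty":0,"tz":0,"twist":0,"grip":0.1},{"tx":0,"ty":0,"tz":0,"twist":0,"grip":0.4},{"tx":0,"ty":0,"tz":0,"twist":0,"grip":0.4},{"tx":0,"ty":0,"tz":0,"twist":0,"grip":0.4},{"tx":0,"ty":0,"tz":-0.02,"twist":0,"grip":0.4},{"tx":0,"ty":0,"tz":-0.05,"twist":0,"grip":0.4},{"tx":0,"ty":0,"tz":-0.09,"twist":0,"grip":0.4},{"tx":0,"ty":0,"tz":-0.13,"twist":0,"grip":0.4},{"tx":0,"ty":0,"tz":-0.13,"twist":0,"grip":0.4},{"tx":0,"ty":0,"tz":-0.13,"twist":0,"grip":0.4}]'
python3 - <<'E'
from h import *
cs={k:pic(k) for k in('top','scene')}
for k,d in cs.items():
    hsv=cv2.cvtColor(d['frame'],cv2.COLOR_RGB2HSV); H,S,V=hsv[...,0],hsv[...,1],hsv[...,2]
    tr=render(d,[B(97,212,-54,54,13,14)],T,0)
    for n,mm in dict(red=((H<6)|(H>173))&(S>150)&(V>90),blue=(H>105)&(H<125)&(S>150)&(V>70),brass=(H>12)&(H<28)&(S>100)&(V>90)).items():
        mm=(mm&(tr>0)).astype(np.uint8); nn,_,st,ce=cv2.connectedComponentsWithStats(mm)
        print(k,n,[(int(st[i,4]),w2t(ray(d,ce[i],32))) for i in range(1,nn) if st[i,4]>4])
    m=mask(k,'paddle_grip'); print(k,m is not None and (m.sum(),fit([(d,m)],MODEL['paddle_grip'],[433,-275,.11],50)))
o=ctrl.get_obs();print(o['ee_pos'],go(t2w(154,1.6,100),1.684,o))
E
```

```text
time: 44.05
ee_pos: [419.8, 200.6, 7.9]
eef_rot: [-3.141, -0.018, 1.683]
contact_force: [0.5, 0.3, -1.0]
gripper_width: 38.8
gripper_force: 60.8
time: 45.05
ee_pos: [420.8, 198.6, 138.7]
eef_rot: [3.14, -0.018, 1.683]
contact_force: [0.8, 0.3, -0.5]
gripper_width: 59.5
gripper_force: 0.0
top red [(69, array([145.2, -14. ])), (82, array([144.,  20.]))]
top blue []
top brass [(155, array([144.2,   2.8]))]
top (np.int64(717), ([433.721, -274.113, 0.141], np.float64(0.107)))
scene red [(77, array([137.6,  18.2])), (89, array([136.9, -13.5]))]
scene blue []
scene brass [(149, array([137.1,   3. ]))]
scene (np.int64(6737), ([-732.3, 660.638, -1.105], np.float64(1.0)))
[419.48602592 198.00132187 136.71046573] ([-0.1263, 0.1849, 0.034], -0.1)
```

Blue is in its bin, and the reds sit as a pair centred at track x of about 141. Next, red 1 (x about 155).

```bash
python3 -m inch '[{"tx":-0.025,"ty":0.037,"tz":0,"twist":0,"grip":0.4},{"tx":-0.05,"ty":0.074,"tz":0,"twist":0,"grip":0.4},{"tx":-0.075,"ty":0.111,"tz":0,"twist":0,"grip":0.4},{"tx":-0.1,"ty":0.148,"tz":0.01,"twist":0,"grip":0.4},{"tx":-0.125,"ty":0.184,"tz":0.034,"twist":0,"grip":0.4},{"tx":-0.125,"ty":0.184,"tz":0.06,"twist":0,"grip":0.4},{"tx":-0.125,"ty":0.184,"tz":0.08,"twist":0,"grip":0.4},{"tx":-0.125,"ty":0.184,"tz":0.09,"twist":0,"grip":0.4},{"tx":-0.125,"ty":0.184,"tz":0.09,"twist":0,"grip":0.4},{"tx":-0.125,"ty":0.184,"tz":0.09,"twist":0,"grip":0.4}]'
python3 - <<'E'
from h import *
o=ctrl.get_obs();print(o['ee_pos'],w2t(o['ee_pos']),go(t2w(155,2.2,14),1.684,o))
E
```

```text
time: 46.25
ee_pos: [616.9, 96.6, 45.9]
eef_rot: [-3.141, -0.018, 1.683]
contact_force: [-0.2, 0.2, 0.3]
gripper_width: 59.6
gripper_force: 0.0
[616.8945494   96.55836543  45.87735961] [156.7   1.6] ([-0.0023, -0.0006, 0.0318], -0.0)
```

```bash
python3 -m inch '[{"tx":-0.002,"ty":0,"tz":0.01,"twist":0,"grip":0.4},{"tx":-0.002,"ty":0,"tz":0.022,"twist":0,"grip":0.4},{"tx":-0.002,"ty":0,"tz":0.031,"twist":0,"grip":0.4},{"tx":-0.002,"ty":0,"tz":0.031,"twist":0,"grip":0.2},{"tx":-0.002,"ty":0,"tz":0.031,"twist":0,"grip":0},{"tx":-0.002,"ty":0,"tz":0.031,"twist":0,"grip":-0.2},{"tx":-0.002,"ty":0,"tz":0.031,"twist":0,"grip":-0.5},{"tx":-0.002,"ty":0,"tz":0.031,"twist":0,"grip":-0.5},{"tx":-0.002,"ty":0,"tz":0.031,"twist":0,"grip":-0.5},{"tx":-0.002,"ty":0,"tz":0.031,"twist":0,"grip":-0.5}]' 60
python3 -m inch '[{"tx":0,"ty":0,"tz":-0.01,"twist":0,"grip":-0.5},{"tx":0,"ty":0,"tz":-0.02,"twist":0,"grip":-0.5},{"tx":0,"ty":0,"tz":-0.045,"twist":0,"grip":-0.5},{"tx":0,"ty":0,"tz":-0.08,"twist":0,"grip":-0.5},{"tx":0,"ty":0,"tz":-0.09,"twist":0,"grip":-0.5},{"tx":0,"ty":0,"tz":-0.09,"twist":0,"grip":-0.5}]'
python3 - <<'E'
from h import *
d=pic('scene'); hsv=cv2.cvtColor(d['frame'],cv2.COLOR_RGB2HSV); H,S,V=hsv[...,0],hsv[...,1],hsv[...,2]
tr=render(d,[B(97,212,-54,54,13,14)],T,0)
mm=((((H<6)|(H>173))&(S>150)&(V>90))&(tr>0)).astype(np.uint8); nn,_,st,ce=cv2.connectedComponentsWithStats(mm)
print([(int(st[i,4]),w2t(ray(d,ce[i],32))) for i in range(1,nn) if st[i,4]>4])
o=ctrl.get_obs();print(o['joints'],o['contact_force'],go([590,383,106],1.684,o))
E
```

```text
time: 47.25
ee_pos: [617.1, 94.9, 14.7]
eef_rot: [-3.141, -0.018, 1.683]
contact_force: [0.1, 0.1, 1.8]
gripper_width: 38.8
gripper_force: 60.4
time: 47.85
ee_pos: [618.6, 93.5, 106.9]
eef_rot: [3.138, -0.018, 1.683]
contact_force: [0.6, -0.3, -1.3]
gripper_width: 38.9
gripper_force: 60.5
[(34, array([123. ,  18.2])), (39, array([123.4, -12.3]))]
[0.14129344 0.46871966 0.00427874 1.10500871 0.01770992 1.59982127] [-0.15720991 -0.95142057 -1.8845889 ] ([0.2909, 0.005, 0.0043], -0.1)
```

```bash
python3 -m inch '[{"tx":0.045,"ty":0.001,"tz":0,"twist":0,"grip":-0.5},{"tx":0.09,"ty":0.002,"tz":0,"twist":0,"grip":-0.5},{"tx":0.135,"ty":0.003,"tz":0,"twist":0,"grip":-0.5},{"tx":0.18,"ty":0.004,"tz":0,"twist":0,"grip":-0.5},{"tx":0.225,"ty":0.005,"tz":0,"twist":0,"grip":-0.5},{"tx":0.265,"ty":0.005,"tz":0,"twist":0,"grip":-0.5},{"tx":0.291,"ty":0.005,"tz":0.004,"twist":0,"grip":-0.5},{"tx":0.291,"ty":0.005,"tz":0.004,"twist":0,"grip":-0.5},{"tx":0.291,"ty":0.005,"tz":0.004,"twist":0,"grip":-0.5}]'
python3 -m inch '[{"tx":0,"ty":0,"tz":0.03,"twist":0,"grip":-0.5},{"tx":0,"ty":0,"tz":0.06,"twist":0,"grip":-0.5},{"tx":0,"ty":0,"tz":0.08,"twist":0,"grip":-0.5},{"tx":0,"ty":0,"tz":0.09,"twist":0,"grip":-0.5},{"tx":0,"ty":0,"tz":0.09,"twist":0,"grip":-0.5},{"tx":0,"ty":0,"tz":0.09,"twist":0,"grip":-0.5}]'
```

```text
time: 48.8
ee_pos: [588.5, 383.0, 103.5]
eef_rot: [-3.138, -0.016, 1.684]
contact_force: [-0.1, 0.2, -1.3]
gripper_width: 38.5
gripper_force: 60.5
time: 49.4
ee_pos: [589.9, 384.2, 16.3]
eef_rot: [-3.141, -0.018, 1.682]
contact_force: [-0.3, -0.6, -0.3]
gripper_width: 38.6
gripper_force: 60.5
```

```bash
python3 -m inch '[{"tx":0,"ty":0,"tz":0.003,"twist":0,"grip":-0.5},{"tx":0,"ty":0,"tz":0.006,"twist":0,"grip":-0.5},{"tx":0,"ty":0,"tz":0.008,"twist":0,"grip":-0.5},{"tx":0,"ty":0,"tz":0.008,"twist":0,"grip":-0.5}]'
python3 -m inch '[{"tx":0,"ty":0,"tz":0,"twist":0,"grip":0.1},{"tx":0,"ty":0,"tz":0,"twist":0,"grip":0.4},{"tx":0,"ty":0,"tz":0,"twist":0,"grip":0.4},{"tx":0,"ty":0,"tz":0,"twist":0,"grip":0.4},{"tx":0,"ty":0,"tz":-0.02,"twist":0,"grip":0.4},{"tx":0,"ty":0,"tz":-0.05,"twist":0,"grip":0.4},{"tx":0,"ty":0,"tz":-0.09,"twist":0,"grip":0.4},{"tx":0,"ty":0,"tz":-0.13,"twist":0,"grip":0.4},{"tx":0,"ty":0,"tz":-0.13,"twist":0,"grip":0.4},{"tx":0,"ty":0,"tz":-0.13,"twist":0,"grip":0.4}]'
python3 - <<'E'
from h import *
for k in('top','scene'):
    d=pic(k); hsv=cv2.cvtColor(d['frame'],cv2.COLOR_RGB2HSV); H,S,V=hsv[...,0],hsv[...,1],hsv[...,2]
    tr=render(d,[B(97,212,-54,54,13,14)],T,0)
    mm=((((H<6)|(H>173))&(S>150)&(V>90))&(tr>0)).astype(np.uint8); nn,_,st,ce=cv2.connectedComponentsWithStats(mm)
    print(k,[(int(st[i,4]),w2t(ray(d,ce[i],32))) for i in range(1,nn) if st[i,4]>4])
o=ctrl.get_obs();print(o['ee_pos'],go(t2w(128,2.2,100),1.684,o))
E
```

```text
time: 49.8
ee_pos: [589.2, 384.7, 7.5]
eef_rot: [-3.141, -0.018, 1.683]
contact_force: [0.3, 0.8, -2.2]
gripper_width: 38.8
gripper_force: 60.5
time: 50.8
ee_pos: [590.3, 382.8, 138.9]
eef_rot: [3.14, -0.019, 1.683]
contact_force: [0.9, 0.0, -1.6]
gripper_width: 60.0
gripper_force: 0.0
top [(33, array([132.1, -13. ])), (41, array([131.8,  20.5]))]
scene [(41, array([125.1,  18.7])), (49, array([124.9, -12.4]))]
[589.18589174 382.17732102 136.55073197] ([-0.3162, -0.005, 0.0312], -0.1)
```

```bash
python3 -m inch '[{"tx":-0.045,"ty":0,"tz":0,"twist":0,"grip":0.4},{"tx":-0.09,"ty":-0.001,"tz":0,"twist":0,"grip":0.4},{"tx":-0.135,"ty":-0.002,"tz":0,"twist":0,"grip":0.4},{"tx":-0.18,"ty":-0.003,"tz":0,"twist":0,"grip":0.4},{"tx":-0.225,"ty":-0.004,"tz":0,"twist":0,"grip":0.4},{"tx":-0.265,"ty":-0.005,"tz":0.01,"twist":0,"grip":0.4},{"tx":-0.3,"ty":-0.005,"tz":0.03,"twist":0,"grip":0.4},{"tx":-0.316,"ty":-0.005,"tz":0.05,"twist":0,"grip":0.4},{"tx":-0.316,"ty":-0.005,"tz":0.08,"twist":0,"grip":0.4},{"tx":-0.316,"ty":-0.005,"tz":0.09,"twist":0,"grip":0.4},{"tx":-0.316,"ty":-0.005,"tz":0.09,"twist":0,"grip":0.4},{"tx":-0.316,"ty":-0.005,"tz":0.09,"twist":0,"grip":0.4}]'
python3 - <<'E'
from h import *
o=ctrl.get_obs();print(w2t(o['ee_pos']),go(t2w(129,2.2,14),1.684,o))
E
```

```text
time: 52.1
ee_pos: [619.9, 70.1, 42.3]
eef_rot: [-3.14, -0.018, 1.684]
contact_force: [0.2, 0.2, 0.3]
gripper_width: 60.0
gripper_force: 0.0
[130.1   1.6] ([-0.0016, -0.0006, 0.0283], -0.0)
```

```bash
python3 -m inch '[{"tx":-0.001,"ty":0,"tz":0.01,"twist":0,"grip":0.4},{"tx":-0.001,"ty":0,"tz":0.02,"twist":0,"grip":0.4},{"tx":-0.001,"ty":0,"tz":0.028,"twist":0,"grip":0.4},{"tx":-0.001,"ty":0,"tz":0.028,"twist":0,"grip":0.2},{"tx":-0.001,"ty":0,"tz":0.028,"twist":0,"grip":0},{"tx":-0.001,"ty":0,"tz":0.028,"twist":0,"grip":-0.2},{"tx":-0.001,"ty":0,"tz":0.028,"twist":0,"grip":-0.5},{"tx":-0.001,"ty":0,"tz":0.028,"twist":0,"grip":-0.5},{"tx":-0.001,"ty":0,"tz":0.028,"twist":0,"grip":-0.5},{"tx":-0.001,"ty":0,"tz":0.028,"twist":0,"grip":-0.5}]' 60
python3 -m inch '[{"tx":0,"ty":0,"tz":-0.01,"twist":0,"grip":-0.5},{"tx":0,"ty":0,"tz":-0.02,"twist":0,"grip":-0.5},{"tx":0,"ty":0,"tz":-0.045,"twist":0,"grip":-0.5},{"tx":0,"ty":0,"tz":-0.08,"twist":0,"grip":-0.5},{"tx":0,"ty":0,"tz":-0.09,"twist":0,"grip":-0.5},{"tx":0,"ty":0,"tz":-0.09,"twist":0,"grip":-0.5}]'
python3 - <<'E'
from h import *
d=pic('top'); print([(s,p) for s,p,_ in find('top',d,'red_a_center',.2)])
o=ctrl.get_obs();print(go([590,338,106],1.684,o))
E
```

```text
time: 53.1
ee_pos: [620.1, 69.1, 14.2]
eef_rot: [-3.141, -0.018, 1.683]
contact_force: [-0.5, -0.0, 1.5]
gripper_width: 38.5
gripper_force: 60.3
time: 53.7
ee_pos: [621.5, 67.6, 106.5]
eef_rot: [3.138, -0.018, 1.683]
contact_force: [1.1, 0.4, -0.9]
gripper_width: 38.8
gripper_force: 60.5
[(0.68, [624.0, -329.0, 21.0])]
([0.2722, 0.0007, 0.0023], -0.1)
```

```bash
python3 -m inch '[{"tx":0.045,"ty":0,"tz":0,"twist":0,"grip":-0.5},{"tx":0.09,"ty":0,"tz":0,"twist":0,"grip":-0.5},{"tx":0.135,"ty":0,"tz":0,"twist":0,"grip":-0.5},{"tx":0.18,"ty":0.001,"tz":0,"twist":0,"grip":-0.5},{"tx":0.2,"ty":0.001,"tz":0,"twist":0,"grip":-0.5},{"tx":0.2,"ty":0.001,"tz":0,"twist":0,"grip":-0.5}]'
python3 - <<'E'
from h import *
for k in('top','scene'):
    d=pic(k); hsv=cv2.cvtColor(d['frame'],cv2.COLOR_RGB2HSV); H,S,V=hsv[...,0],hsv[...,1],hsv[...,2]
    for n,b in dict(red=[590,361,0],blue=[421,199,.04]).items():
        tr=render(d,[B(-62,62,-62,62,4,30)],b,0)
        mm=((H>12)&(H<28)&(S>100)&(V>60)&(tr>0)).astype(np.uint8); nn,_,st,ce=cv2.connectedComponentsWithStats(mm)
        print(k,n,[(int(st[i,4]),ray(d,ce[i],20).round(0)) for i in range(1,nn) if st[i,4]>4])
o=ctrl.get_obs();print(go([590,338,106],1.684,o))
E
```

```text
time: 54.4
ee_pos: [597.4, 268.8, 105.8]
eef_rot: [-3.138, -0.017, 1.687]
contact_force: [0.3, 0.8, -0.9]
gripper_width: 39.0
gripper_force: 60.5
top red []
top blue [(56, array([421., 200.,  20.]))]
scene red [(77, array([561., 356.,  20.])), (17, array([597., 378.,  20.]))]
scene blue [(54, array([421., 194.,  20.]))]
([0.0726, 0.0002, 0.0014], -0.0)
```

```bash
python3 -m inch '[{"tx":0.036,"ty":0,"tz":0,"twist":0,"grip":-0.5},{"tx":0.07,"ty":0,"tz":0,"twist":0,"grip":-0.5},{"tx":0.07,"ty":0,"tz":0,"twist":0,"grip":-0.5},{"tx":0.07,"ty":0,"tz":0,"twist":0,"grip":-0.5},{"tx":0.07,"ty":0,"tz":0.03,"twist":0,"grip":-0.5},{"tx":0.07,"ty":0,"tz":0.06,"twist":0,"grip":-0.5},{"tx":0.07,"ty":0,"tz":0.08,"twist":0,"grip":-0.5},{"tx":0.07,"ty":0,"tz":0.09,"twist":0,"grip":-0.5},{"tx":0.07,"ty":0,"tz":0.09,"twist":0,"grip":-0.5},{"tx":0.07,"ty":0,"tz":0.09,"twist":0,"grip":-0.5}]'
python3 -m inch '[{"tx":0,"ty":0,"tz":0.003,"twist":0,"grip":-0.5},{"tx":0,"ty":0,"tz":0.006,"twist":0,"grip":-0.5},{"tx":0,"ty":0,"tz":0.008,"twist":0,"grip":-0.5},{"tx":0,"ty":0,"tz":0.008,"twist":0,"grip":-0.5}]'
```

```text
time: 55.5
ee_pos: [591.4, 336.7, 19.6]
eef_rot: [-3.142, -0.018, 1.682]
contact_force: [0.4, 0.5, -1.3]
gripper_width: 38.4
gripper_force: 60.5
time: 55.9
ee_pos: [590.5, 337.6, 10.7]
eef_rot: [-3.141, -0.018, 1.683]
contact_force: [0.1, 0.4, -1.4]
gripper_width: 38.7
gripper_force: 60.5
```

```bash
python3 -m inch '[{"tx":0,"ty":0,"tz":0.002,"twist":0,"grip":-0.5},{"tx":0,"ty":0,"tz":0.003,"twist":0,"grip":-0.5},{"tx":0,"ty":0,"tz":0.003,"twist":0,"grip":0.1},{"tx":0,"ty":0,"tz":0.003,"twist":0,"grip":0.4},{"tx":0,"ty":0,"tz":0.003,"twist":0,"grip":0.4},{"tx":0,"ty":0,"tz":0.003,"twist":0,"grip":0.4},{"tx":0,"ty":0,"tz":-0.02,"twist":0,"grip":0.4},{"tx":0,"ty":0,"tz":-0.05,"twist":0,"grip":0.4},{"tx":0,"ty":0,"tz":-0.09,"twist":0,"grip":0.4},{"tx":0,"ty":0,"tz":-0.13,"twist":0,"grip":0.4},{"tx":0,"ty":0,"tz":-0.18,"twist":0,"grip":0.4},{"tx":0,"ty":0,"tz":-0.2,"twist":0,"grip":0.4}]'
python3 -m inch '[{"tx":-0.045,"ty":-0.02,"tz":0,"twist":0,"grip":0.4},{"tx":-0.09,"ty":-0.04,"tz":0,"twist":0,"grip":0.4},{"tx":-0.135,"ty":-0.06,"tz":0,"twist":0,"grip":0.4},{"tx":-0.18,"ty":-0.08,"tz":0,"twist":0,"grip":0.4},{"tx":-0.225,"ty":-0.1,"tz":0,"twist":0,"grip":0.4},{"tx":-0.27,"ty":-0.12,"tz":0,"twist":0,"grip":0.4},{"tx":-0.3,"ty":-0.14,"tz":0,"twist":0,"grip":0.4},{"tx":-0.3,"ty":-0.14,"tz":0,"twist":0,"grip":0.4},{"tx":-0.3,"ty":-0.14,"tz":0,"twist":0,"grip":0.4}]'
python3 - <<'E'
from h import *
for k in('top','scene'):
    d=pic(k,k+'20'); hsv=cv2.cvtColor(d['frame'],cv2.COLOR_RGB2HSV); H,S,V=hsv[...,0],hsv[...,1],hsv[...,2]
    for n,bx,b in [('red',B(-62,62,-62,62,4,30),[590,361,0]),('blue',B(-62,62,-62,62,4,30),[421,199,.04]),('track',B(-214,215,-50,50,13,20),T)]:
        tr=render(d,[bx],b,0)
        mm=((H>12)&(H<28)&(S>100)&(V>60)&(tr>0)).astype(np.uint8); nn,_,st,ce=cv2.connectedComponentsWithStats(mm)
        print(k,n,[(int(st[i,4]),ray(d,ce[i],20).round(0)) for i in range(1,nn) if st[i,4]>4])
    m=mask(k,'paddle_grip'); print(k,m is not None and (m.sum(),fit([(d,m)],MODEL['paddle_grip'],[433,-275,.11],50)))
print(ctrl.get_obs()['ee_pos'])
E
```

```text
time: 57.1
ee_pos: [592.4, 334.6, 216.3]
eef_rot: [3.136, -0.02, 1.683]
contact_force: [0.8, 0.2, 0.2]
gripper_width: 59.6
gripper_force: 0.0
time: 58.0
ee_pos: [485.7, 19.7, 206.1]
eef_rot: [3.141, -0.018, 1.681]
contact_force: [0.2, 0.3, 0.9]
gripper_width: 60.0
gripper_force: 0.0
top red [(71, array([591., 385.,  20.])), (71, array([592., 339.,  20.]))]
top blue [(56, array([421., 200.,  20.]))]
top track []
top (np.int64(612), ([431.92, -273.528, 0.133], np.float64(0.273)))
scene red [(67, array([590., 379.,  20.])), (59, array([592., 334.,  20.]))]
scene blue [(41, array([423., 192.,  20.]))]
scene track []
scene (np.int64(849), ([434.412, -278.971, 0.1], np.float64(0.234)))
[486.164146    21.24292715 205.49449181]
```

```bash
python3 -c "
from station import ctrl
print(ctrl.job_done())"
```

```text
the job is handed in; nothing more can be done
None
```

The job is handed in at about 58 s of the 210 s. I rolled all three barrels into the tray with the paddle and stood the paddle back on its mat, twice, because it was knocked partly off after the first time. Only then did I lay the two red-ended barrels in the red bin and the blue-ended one in the blue bin, and both cameras confirmed the barrels and paddle in place at the end.

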